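# Runout check: swing the indicator in, one turn of the hand wheel, swing it out

### The job

Take the runout sweep of the gold ring that sits on the bench's work spindle, only pushing with the fingertips: gently push the dial indicator's upright pin until the arm is fully swung in and its stylus rests on the ring, then push the hand wheel clockwise (seen from above) by its upright handle through exactly one full turn, so that the handle comes back to where it started, and then swing the indicator fully back to its rest stop. Grip nothing, keep the stylus on the ring throughout the turn, leave the ring seated on its spindle and the other things on the desk where they lie.

Things in the scene. Friction and masses are not known exactly. Their poses are not given: they have to be found in the camera images.
- runout_bench: runout bench, fixed to the desk: dark green cast base 125 x 345 mm with hand wheel at its left (+y) end, work spindle right of the middle, dial indicator on a swing arm at its right end. Origin: underside of the base, 22 mm to the wheel side of its middle; y axis along the base towards the wheel, z up. Only the wheel handle and the indicator pin stand higher than 92 mm above the desk
- wheel_axis (a point): point on the upright axis of the hand wheel, 72 mm above the desk, level with the top of its rim
- wheel (a joint): turn of the steel three-spoke hand wheel (125 mm across, rim top 72 mm above the desk) about its upright axis; rad, grows clockwise seen from above; starts between -0.6 and 0.6, has no stops and stays where it is left; about 1.5 N at the handle moves it, it does not coast. A 1:1 belt turns the work spindle with it
- wheel_handle: black upright handle on the end of one spoke: round post 16 mm across, 56 mm from the wheel's axis, carried by the wheel and free to spin on its stem. Origin on its axis at its foot, 72 mm above the desk; the black barrel reaches from 76 to 117 mm above the desk. Free all round
- indicator (a joint): swing of the indicator arm about its upright pivot; rad: 0 = parked at its rest stop (rear steel dowel), away from the ring; grows anticlockwise seen from above to 0.8 = its other stop, stylus on the ring. Starts between 0 and 0.2; friction holds it where it is left; about 1 N at the pin moves it, the stops give a little
- indicator_pivot (a point): point on the upright pivot axis of the indicator arm, 84 mm above the desk
- indicator_pin: black upright push pin on the indicator arm just ahead of the small white dial: round, 13 mm across, 52 mm from the pivot axis, carried by the arm, free to spin on its stem. Origin on its axis at its foot, 82 mm above the desk; the black part reaches from 91 to 130 mm above the desk, higher than all round it (dial top at 91 mm)
- stylus_tip (a point): ball at the end of the indicator's thin stylus, 85 mm from the pivot, 67 mm above the desk; it meets the outside of the ring when the arm is fully swung in
- test_ring: the gold bearing cage ring on the work spindle, 31 mm across, 9 mm high, loose on a low 24 mm stub (stub top 73 mm above the desk). Origin: centre of its underside, 62 mm above the desk
- spindle_seat (a point): centre of the spindle's steel face plate (60 mm across), 62 mm above the desk, where the ring sits; the spindle's axis is 170 mm from the wheel's
- next_ring: gold cage ring, 30 mm across, 9 mm high, lying on the desk before the bench; bystander
- steel_ring: silver cage ring, 32 mm across, 9 mm high, lying on the desk before the bench; bystander
- screwdriver: precision screwdriver with red handle, 143 mm long, 11 mm thick, lying before the wheel; bystander
- micrometer: outside micrometer, 140 x 46 mm, 14 mm high, lying behind the bench; bystander
- scissors: scissors with blue grips, 199 mm long, lying flat to the right; bystander

How it is judged:
By the outcome, as a careful person would: the job done as asked, in the order asked, and still so for the second after the job is handed in, with the robot touching nothing.
It also fails if it takes over 72 s, if anything falls off the work surface, if the arm or the gripper's body presses on something with over 40 N, if the wrist force passes 120 N, or if a joint passes its speed limit or range.

### The arm

A 6-joint arm with a two-finger parallel gripper is mounted at the origin on a cart in front of the work surface, level with it; the furniture and walls round the work are solid. World frame = base frame: x ahead of the robot, y to its left, z up, the work surface at z = 0. Lengths are in m, angles in rad, forces in N, time in s.
With the tool pointing down it reaches from about 0.375 to 0.925 m from the base axis. Payload 5.7 kg.
Tool frame: the origin (TCP) lies at the very end of the fingers, on their centre line; the grasp point (between the pads) lies 19 mm behind it (env.hold_point_z is the distance from the TCP to the grasp point, in m); y points along the fingers, z is the direction in which the jaws open and shut, and the axes are right-handed (so a half turn about y gives the same grasp; the last joint's range is limited). The gripper opens to 88 mm and grips with 3 to 60 N. Pads are 20 mm wide; open, the fingers measure 115 mm over their backs; the gripper's body (75 mm by 178 mm) begins 61 mm behind the grasp point.
Start: joints at [-1.358, 0.359, 1.51, -0, 1.272, -0.115], TCP at [0.193, -0.568, 0.223] pointing down, gripper open.
Joint ranges: [-2.97, 2.97], [-1.01, 2.36], [0.21, 2.38], [-0.96, 4.11], [0.2, 2.71], [-2.98, 2.98]. Speed limits (rad/s): [2.39, 2.39, 3.14, 3.14, 3.14, 3.14].

### API

Orientations are given as a unit quaternion [x, y, z, w].
In Python, from station import env gives the robot as it stands. The module is installed in compiled form; this text tells all that it offers.
- The arm moves only by the tool step_arm, never from a script. Its argument "steps" is a list of rows, each a list of 3 entries, a list of its own where there are three numbers: the shift along the tool's x, y, z in mm, then the turn, a rotation vector about the tool's x, y, z in rad, then the finger opening in mm, from 0 to 87.8. In form: [[[dx, dy, dz], [ax, ay, az], claw], ...]. A call has 1 to 5 rows; each row shifts and turns the commanded pose from where the row before left it, along the tool's axes as they then stand; what a row does not reach is not made up. A row lasts 1/8 s, in which the tool goes at most 62.5 mm and 10.7 degrees, less where a joint would pass 70% of its speed; a pose out of reach is approached as far as the arm can. A call with a gripper value outside its range is refused whole. The fingers move at their own pace and stop on an object; "squeeze" is the grip in N (left out, the last holds). Time passes only in rows, so rows that do not move let the fingers close. It gives the time, the measured TCP pose, the force and the opening at its end, in the units of the state.
- env.read_state(): the state, without advancing time (a new reading comes with each control period).
- env.camera(name): name is "scene" or "top" or "wrist"; returns the picture (480x640x3 uint8, red, green, blue); there is no depth.
- env.camera_params(name): a dict with "camera_matrix" (3x3 intrinsics, pixels), "k1" (the pictures are not rectified: a ray, as slopes to the right and down, at radius r is drawn at 1 + k1 r^2 times it, then the intrinsics apply), "R" (3x3) and "t" (3): a world point X has camera coordinates R X + t; the wrist camera has in their place "T_tool_cam" (4x4, takes a point from camera to tool coordinates, whose origin is the TCP and whose axes are the tool frame's). Camera axes: x right, y down, z forward; pixel columns grow to the right and rows downward; lengths in m; the calibration is good to about 2 mm. A picture is of the moment at which its call begins: read the wrist's pose just before it. camera_params takes no time and is no camera call.
- env.hand_in(): hands the job in, once; it reports no verdict.
Trained networks look in the newest picture that a camera, given by its name, has taken for a name from the list of things; names that differ only in an ending like _2 or _b are one class to them, and where a whole thing is asked for, a point or a joint stands for the part that bears it (a point fixed in the world has none). Each returns a list of dicts, best first, with "p" (0 to 1); they miss things now and then, are a little off and sometimes report something else, mostly with a low value. They report only what shows in the picture. A call takes as long as a camera call.
- env.trace(camera, target): "mask" (480x640 bool, what is visible of it) and "centre" ([row, column] in pixels, amid what is visible of it).
The state is a dict: "time": time; "q": joint angles; "qvel": joint speeds; "tau": joint torques, N m; "tool_pos": TCP position; "tool_rot": TCP orientation; "contact_force": force on the tool from outside, world axes, zero at the start; "ft_torque": the same for the moment, N m; "finger_gap": finger opening in m.
Only numpy, scipy, OpenCV 4.12 (cv2) and the standard library are available. Lean on these libraries where they do the work, as an engineer would, in place of code of your own. Each camera call takes 0.05 s, during which the arm holds its last target.

## Working session

There is one attempt and no reset: what is moved stays moved. The work goes in short steps, Python scripts to look and compute and a tool call to move; the robot and the scene stay as the last step left them, time stands still between calls to the robot, and variables do not carry over. Pictures are saved under pics/ and viewed, and the job is handed in when it is done.

Besides the shell and the picture viewer there is one more tool, called after "Request:" by a JSON object that holds its "fn" and its "kwargs". step_arm: Moves the arm, as the interface text tells. Its arguments: {"type":"object","properties":{"steps":{"type":"array","items":{"type":"array"}},"squeeze":{"type":"number"}},"required":["steps"]}

```bash
mkdir -p pics; ls; python3 - <<'E'
from station import env
import cv2,json
s=env.read_state();print(s)
for n in("scene","top","wrist"):
    im=env.camera(n);cv2.imwrite(f"pics/{n}0.png",im[:,:,::-1])
    print(n,env.camera_params(n))
E
```

```text
pics
{'time': 0.0, 'q': array([-1.35808991e+00,  3.59503697e-01,  1.51143253e+00,  1.38644637e-05,
        1.27250682e+00, -1.15119132e-01]), 'qvel': array([-1.28966964e-03, -9.25905879e-04,  6.98782882e-04, -4.89679023e-04,
        5.99459082e-04,  6.47660581e-05]), 'tau': array([-1.54190031e-03, -5.15378952e+01, -2.70728910e+01,  6.71717897e-02,
        3.48380394e-02, -1.20807481e-04]), 'tool_pos': array([ 0.19302971, -0.56736577,  0.22181035]), 'tool_rot': array([-0.11541128,  0.69828257, -0.69697524,  0.11535682]), 'contact_force': array([0.4942999 , 0.23765652, 0.7790835 ]), 'ft_torque': array([0.00356014, 0.01963514, 0.00971608]), 'finger_gap': 0.08760835457760545}
scene {'camera_matrix': array([[579.33059301,   0.        , 303.11642365],
       [  0.        , 579.33059301, 237.15204143],
       [  0.        ,   0.        ,   1.        ]]), 'k1': 0.012409820790754165, 'R': array([[ 0.44199436, -0.89674068,  0.02229637],
       [-0.36659935, -0.20326699, -0.90790278],
       [ 0.81868547,  0.39311407, -0.41858741]]), 't': array([-0.4831572 ,  0.24450374,  1.05374672])}
top {'ca
[... 263 characters left out ...]
890574, -0.01589547, -0.0439848 ],
       [ 0.0440066 , -0.0010245 , -0.99903071]]), 't': array([-0.25058427,  0.57986038,  0.93988011])}
wrist {'camera_matrix': array([[426.2413453 ,   0.        , 321.76862899],
       [  0.        , 426.2413453 , 236.01893201],
       [  0.        ,   0.        ,   1.        ]]), 'k1': 0.031050475297072073, 'T_tool_cam': array([[-4.78361379e-04,  9.53414053e-01,  3.01664407e-01,
        -8.37041252e-02],
       [ 8.04296484e-05, -3.01664404e-01,  9.53414171e-01,
        -1.61766407e-01],
       [ 9.99999882e-01,  4.80339280e-04,  6.76218431e-05,
         3.21787971e-04],
       [ 0.00000000e+00,  0.00000000e+00,  0.00000000e+00,
         1.00000000e+00]])}
```

View pics/scene0.png

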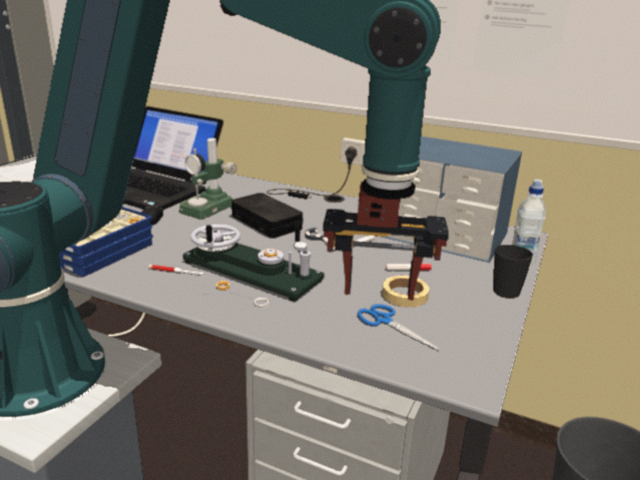

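View pics/top0.png

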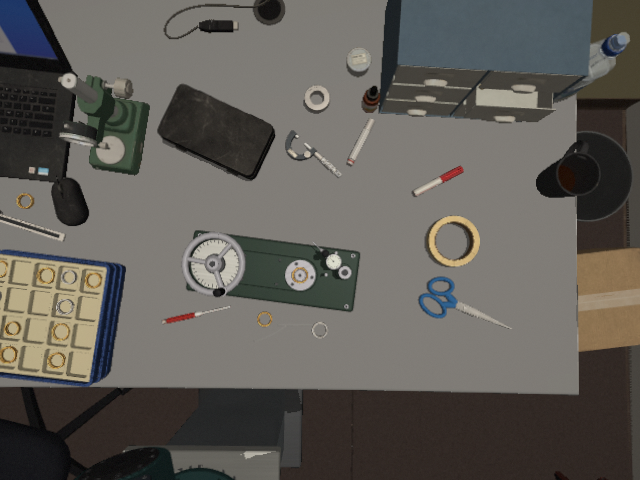

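```bash
cat > h.py <<'E'
from station import env
import numpy as np, cv2
P={n:env.camera_params(n) for n in("scene","top","wrist")}
from scipy.spatial.transform import Rotation as Ro
def pose(n,s=None):
    p=P[n]
    if n!="wrist": return p["R"],p["t"]
    s=s or env.read_state()
    Rt=Ro.from_quat(s["tool_rot"]).as_matrix();T=p["T_tool_cam"]
    Rc=Rt@T[:3,:3];c=Rt@T[:3,3]+s["tool_pos"]
    return Rc.T,-Rc.T@c
def ray(n,rc,s=None):
    R,t=pose(n,s);K=P[n]["camera_matrix"];d=np.array([P[n]["k1"],0,0,0,0.])
    u=cv2.undistortPoints(np.array([[[rc[1],rc[0]]]],float),K,d)[0,0]
    v=R.T@np.array([u[0],u[1],1.]);return -R.T@t,v
def atz(n,rc,z,s=None):
    c,v=ray(n,rc,s);return c+v*(z-c[2])/v[2]
def proj(n,X,s=None):
    R,t=pose(n,s);K=P[n]["camera_matrix"];d=np.array([P[n]["k1"],0,0,0,0.])
    return cv2.projectPoints(np.atleast_2d(np.array(X,float)),cv2.Rodrigues(R)[0],t,K,d)[0][:,0]
def tri(obs):
    A=np.zeros((3,3));b=np.zeros(3)
    for n,rc,s in obs:
        c,v=ray(n,rc,s);v=v/np.linalg.norm(v);M=np.eye(3)-np.outer(v,v);A+=M;b+=M@c
    return np.linalg.solve(A,b)
E
python3 - <<'E'
from h import *
for n in("top","scene"):
  for t in("runout_bench","wheel","wheel_handle","indicator","indicator_pin","stylus_tip","test_ring"):
    r=env.trace(n,t)
    for d in r[:2]:
        m=d["mask"];ys,xs=np.nonzero(m)
        print(n,t,round(d["p"],2),np.round(d["centre"],1),m.sum(),ys.min(),ys.max(),xs.min(),xs.max(), (np.mean(ys).round(1),np.mean(xs).round(1)))
for n,b in(("top",(170,220,200,110)),("scene",(180,210,160,100))):
    im=cv2.imread(f"pics/{n}0.png");x,y,w,h=b
    cv2.imwrite(f"pics/{n}0z.png",cv2.resize(im[y:y+h,x:x+w],None,fx=4 if n=="top" else 5,fy=4 if n=="top" else 5,interpolation=cv2.INTER_CUBIC))
E
```

```text
top runout_bench 0.93 [274. 271.] 10600 230 311 182 359 (np.float64(270.0), np.float64(270.9))
top runout_bench 0.63 [303.5 444.4] 1098 276 326 418 507 (np.float64(303.1), np.float64(450.6))
top wheel 0.59 [261.1 214.2] 1532 233 295 183 244 (np.float64(264.2), np.float64(213.5))
top wheel 0.33 [268.3 269.4] 10561 230 311 182 359 (np.float64(270.1), np.float64(270.6))
top wheel_handle 0.49 [289.8 220.3] 116 286 296 213 226 (np.float64(291.1), np.float64(219.6))
top indicator 0.63 [260.5 333.8] 350 248 277 320 350 (np.float64(263.2), np.float64(335.9))
top indicator 0.21 [271.  268.7] 10307 230 310 182 359 (np.float64(269.9), np.float64(270.1))
top stylus_tip 0.89 [263.8 335. ] 385 249 278 320 350 (np.float64(263.4), np.float64(335.5))
top test_ring 0.55 [278.7 307.7] 21 269 281 302 307 (np.float64(274.9), np.float64(305.4))
top test_ring 0.53 [304.2 447. ] 1033 276 328 419 510 (np.float64(302.9), np.float64(452.5))
scene runout_bench 0.71 [261.6 252.8] 5450 225 301 183 324 (np.float64(261.5), np.float64(253.4))
scene wheel 0.9 [232.6 217.7] 790 225 247 191 240 (np.float64(235.8), np.float64(216.0))
scene wheel_handle 0.67 [231.7 207.7] 85 226 243 207 212 (np.float64(234.6), np.float64(209.2))
scene indicator 0.86 [246.7 302.5] 277 226 259 294 310 (np.float64(245.0), np.float64(300.8))
scene indicator 0.43 [265.9 164. ] 170 265 273 148 199 (np.float64(268.8), np.float64(167.9))
scene indicator_pin 0.58 [231.5 299.2] 87 227 242 295 300 (np.float64(234.1), np.float64(297.5))
scene indicator_pin 0.55 [257.4 272.7] 18 253 256 267 276 (np.float64(254.9), np.float64(272.3))
scene stylus_tip 0.51 [247. 302.] 231 227 259 295 310 (np.float64(246.7), np.float64(301.1))
scene test_ring 0.45 [257.3 270.6] 69 251 258 265 277 (np.float64(254.7), np.float64(271.2))
```

View pics/top0z.png

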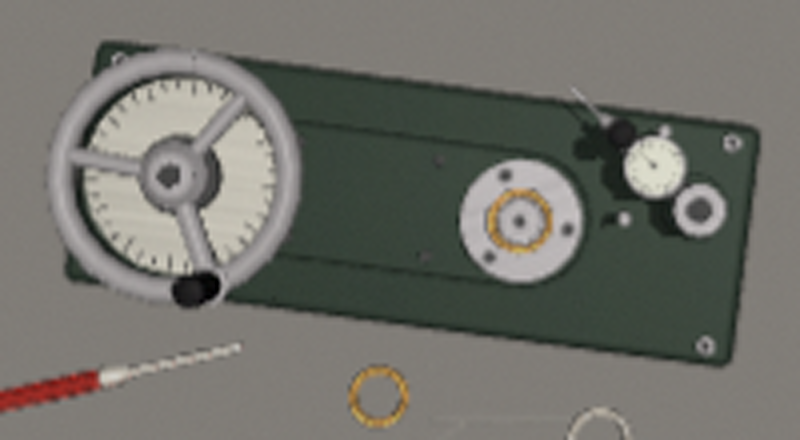

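View pics/scene0z.png

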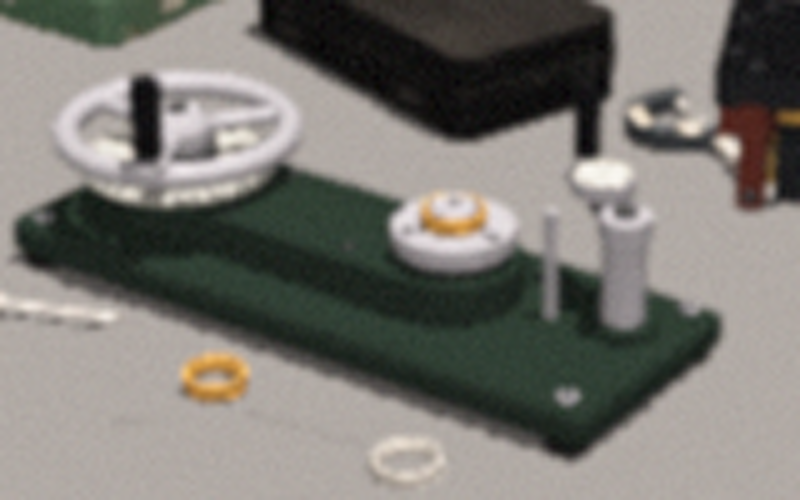

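```bash
python3 - <<'E'
from h import *
def z(x,y): return ((y+.5)/4-.5+220,(x+.5)/4-.5+170)
def zs(x,y): return ((y+.5)/5-.5+210,(x+.5)/5-.5+180)
W=atz("top",z(175,176),.072); S=atz("top",z(520,221),.066); Pv=atz("top",z(699,210),.09)
R=atz("top",z(520,221),.071)
H=atz("top",z(192,292),.117);pin=atz("top",z(622,131),.130)
for n,v in(("W",W),("S",S),("Pv",Pv),("H",H),("pin",pin)): print(n,v.round(4))
print("WS",np.linalg.norm((W-S)[:2]),"H",np.linalg.norm((H-W)[:2]),"pin",np.linalg.norm((pin-Pv)[:2]))
print("scene W H pin S pv", proj("scene",[W,H,pin,S,Pv]).round(1))
print("obs scene: H top",zs(145,80)[::-1],"pintop",zs(588,98)[::-1],"S",zs(454,235)[::-1],"Pv",zs(627,212)[::-1], "W",zs(178,132)[::-1])
E
```

```text
W [ 0.5317 -0.0326  0.072 ]
S [ 0.5124 -0.1992  0.066 ]
Pv [ 0.5197 -0.2851  0.09  ]
H [ 0.4794 -0.0522  0.117 ]
pin [ 0.5559 -0.2477  0.13  ]
WS 0.16780159947619028 H 0.055908656006222204 pin 0.05205567804155855
scene W H pin S pv [[216.  233.5]
 [209.7 225.8]
 [297.8 225.6]
 [270.7 252.9]
 [304.9 250.3]]
obs scene: H top (208.6, 225.6) pintop (297.2, 229.2) S (270.4, 256.6) Pv (305.0, 252.0) W (215.2, 236.0)
```

```bash
python3 - <<'E'
from h import *
s=env.read_state();R=Ro.from_quat(s["tool_rot"]).as_matrix();print(R.round(4),s["time"])
E
```

```text
[[-9.467e-01 -0.000e+00  3.220e-01]
 [-3.220e-01  1.000e-04 -9.467e-01]
 [-0.000e+00 -1.000e+00 -1.000e-04]] 0.85
```

Request:
{"fn": "step_arm", "kwargs": {"steps": [[[0,0,0],[0,0.164,0],0],[[0,0,0],[0,0.164,0],0],[[-40,0,-28],[0,0,0],0],[[-40,0,-28],[0,0,0],0],[[-40,0,-28],[0,0,0],0]], "squeeze": 5}}

```text
time: 1.48
tool_pos: [0.3142, -0.4833, 0.2227]
tool_rot: [-0.0, -0.707, 0.707, 0.0]
contact_force: [0.2, -0.7, -0.8]
finger_gap: 0.0414
```

Request:
{"fn": "step_arm", "kwargs": {"steps": [[[-40,0,-28],[0,0,0],0],[[-40,0,-28],[0,0,0],0],[[-40,0,-28],[0,0,0],0],[[-40,0,-28],[0,0,0],0],[[-40,0,-28],[0,0,0],0]]}}

```text
time: 2.1
tool_pos: [0.5145, -0.3431, 0.2227]
tool_rot: [-0.0, -0.707, 0.707, 0.0]
contact_force: [-0.5, -0.1, 0.5]
finger_gap: 0.0006
```

Request:
{"fn": "step_arm", "kwargs": {"steps": [[[-40,0,-28],[0,0,0],0],[[-40,0,-28],[0,0,0],0],[[0,20,0],[0,0,0],0],[[0,0,0],[0,0,0],0]]}}

```text
time: 2.6
tool_pos: [0.5924, -0.2869, 0.201]
tool_rot: [-0.001, 0.708, -0.706, -0.001]
contact_force: [-0.7, 0.7, 0.5]
finger_gap: 0.0003
```

```bash
python3 - <<'E'
from h import *
s=env.read_state();R=Ro.from_quat(s["tool_rot"]).as_matrix();print(R.round(4),s)
for n in("wrist","top","scene"):
    cv2.imwrite(f"pics/{n}1.png",env.camera(n)[:,:,::-1])
E
```

```text
[[-1.     -0.0032  0.001 ]
 [-0.001   0.0019 -1.    ]
 [ 0.0032 -1.     -0.0019]] {'time': 2.6, 'q': array([-5.55793591e-01,  4.62117148e-01,  1.39787137e+00, -1.12458829e-04,
        1.28530976e+00,  1.01406583e+00]), 'qvel': array([-0.01945734, -0.02286088, -0.01767492,  0.00066583,  0.01544478,
       -0.0001498 ]), 'tau': array([ 8.47620796e-01, -5.79959786e+01, -2.76235092e+01,  1.27866003e-01,
       -3.40702347e-01,  1.34050206e-02]), 'tool_pos': array([ 0.59243591, -0.28690516,  0.20096665]), 'tool_rot': array([-0.00147526,  0.70776488, -0.70644609, -0.00079023]), 'contact_force': array([-0.71276487,  0.66805211,  0.4967933 ]), 'ft_torque': array([ 0.01743567,  0.01106459, -0.04499788]), 'finger_gap': 0.0003479414059567949}
```

View pics/wrist1.png

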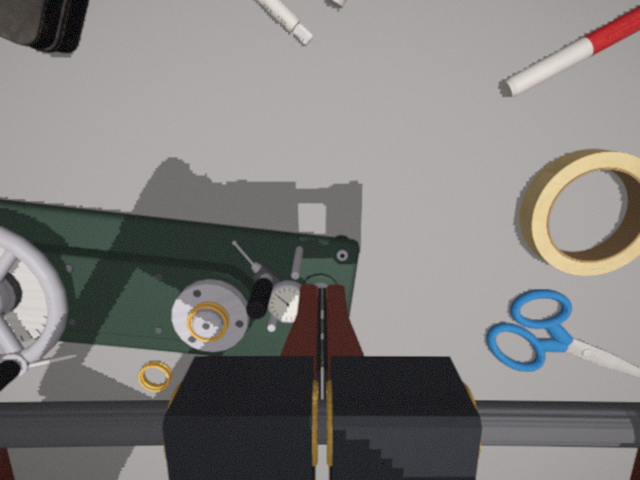

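View pics/scene1.png

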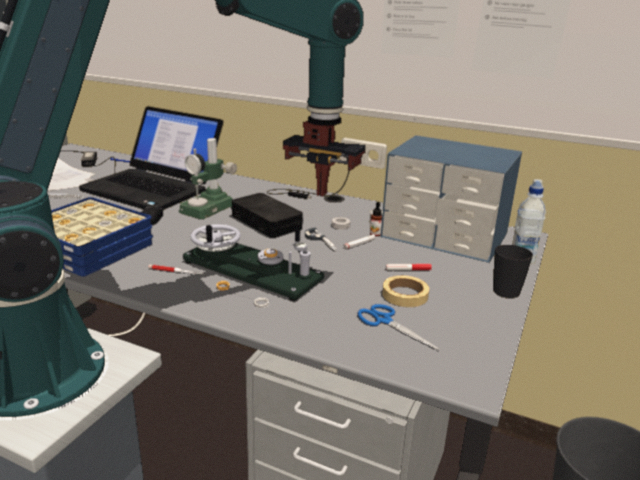

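```bash
python3 - <<'E'
from h import *
s=env.read_state()
print(atz("wrist",(284,262),.130,s),atz("wrist",(312,254.5),.091,s), "S",atz("wrist",(318,208),.070,s), "stylus tip", atz("wrist",(243,235),.067,s))
print(proj("wrist",[[.5559,-.2477,.13],[.5197,-.2851,.09],[.5317,-.0326,.072],[.5124,-.1992,.066]],s))
im=cv2.imread("pics/wrist1.png");cv2.imwrite("pics/w1z.png",cv2.resize(im[220:360,160:360],None,fx=4,fy=4,interpolation=cv2.INTER_CUBIC))
E
```

```text
[ 0.57235824 -0.25308724  0.13      ] [ 0.5333466  -0.24089526  0.091     ] S [ 0.51733821 -0.20124109  0.07      ] stylus tip [ 0.57720797 -0.22501416  0.067     ]
[[254.28234916 308.83906859]
 [316.57962577 328.23556743]
 [-23.09321763 303.46602251]
 [207.18352671 321.18864976]]
```

View pics/w1z.png

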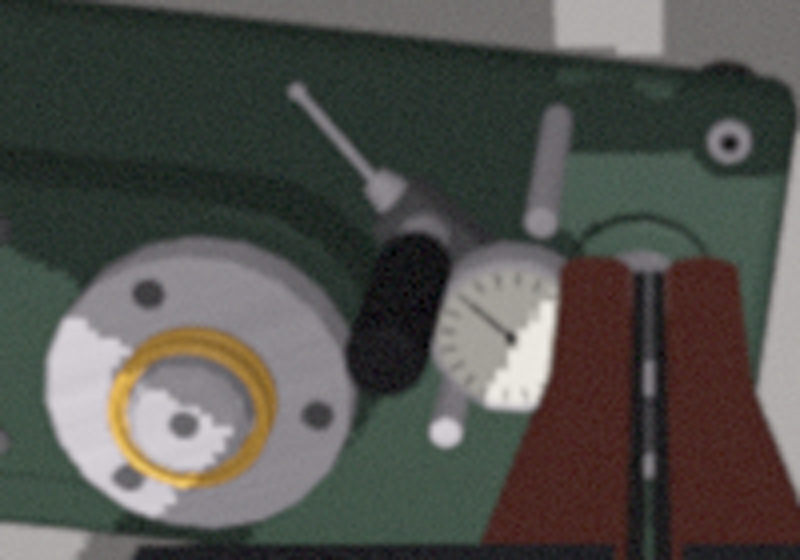

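Request:
{"fn": "step_arm", "kwargs": {"steps": [[[0,0,-23],[0,0,0],0],[[0,0,-23],[0,0,0],0],[[0,30,0],[0,0,0],0],[[0,40,0],[0,0,0],0],[[0,29,0],[0,0,0],0]]}}

```text
time: 3.38
tool_pos: [0.5926, -0.24, 0.1027]
tool_rot: [-0.0, 0.707, -0.707, 0.0]
contact_force: [0.6, -0.0, -0.2]
finger_gap: 0.0003
```

Request:
{"fn": "step_arm", "kwargs": {"steps": [[[4,0,0],[0,0,0],0],[[4,0,0],[0,0,0],0],[[2,0,0],[0,0,0],0],[[2,0,0],[0,0,0],0],[[0,0,0],[0,0,0],0]]}}

```text
time: 4.0
tool_pos: [0.5813, -0.2423, 0.1043]
tool_rot: [-0.0, -0.707, 0.707, -0.0]
contact_force: [-0.9, 0.2, -0.1]
finger_gap: 0.0003
```

```bash
python3 - <<'E'
from h import *
s=env.read_state();print(s["tool_pos"],s["contact_force"],s["time"])
im=env.camera("wrist")[:,:,::-1]
cv2.imwrite("pics/w2.png",cv2.resize(im[150:400,160:460],None,fx=2.5,fy=2.2))
E
```

```text
[ 0.5813418  -0.24231365  0.10431364] [-0.88205301  0.16492097 -0.12258996] 4.0
```

View pics/w2.png

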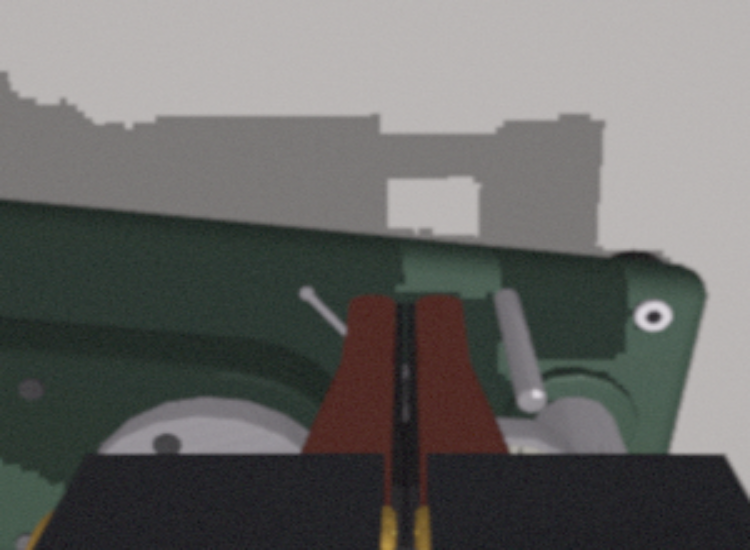

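Request:
{"fn": "step_arm", "kwargs": {"steps": [[[3,0,0],[0,0,0],0],[[3,0,0],[0,0,0],0],[[3,0,0],[0,0,0],0],[[3,0,0],[0,0,0],0],[[0,0,0],[0,0,0],0]]}}

```text
time: 4.68
tool_pos: [0.5691, -0.242, 0.1036]
tool_rot: [0.0, 0.707, -0.707, -0.0]
contact_force: [0.8, -0.2, -0.6]
finger_gap: 0.0008
```

```bash
python3 - <<'E'
from h import *
s=env.read_state();print(s["tool_pos"],s["contact_force"],s["time"])
im=env.camera("wrist")[:,:,::-1];a=cv2.resize(im[200:400,160:460],(450,300))
im=env.camera("scene")[:,:,::-1]
b=cv2.resize(im[200:300,250:400],(450,300),interpolation=cv2.INTER_CUBIC)
cv2.imwrite("pics/c3.png",np.vstack([a,b]))
E
```

```text
[ 0.56912896 -0.24202529  0.10361558] [ 0.81987595 -0.1804096  -0.58367113] 4.675
```

View pics/c3.png

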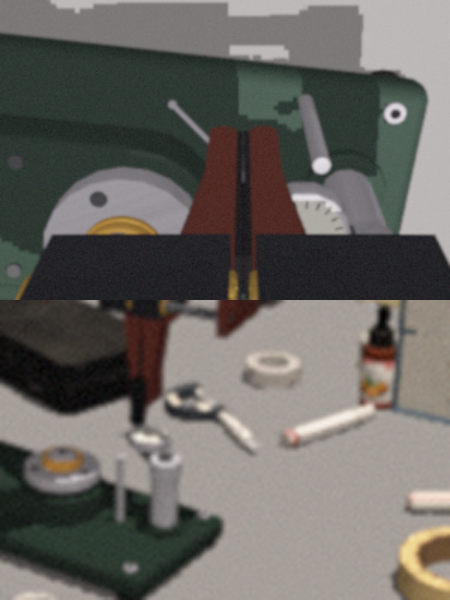

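Request:
{"fn": "step_arm", "kwargs": {"steps": [[[3,0,0],[0,0,0],0],[[3,0,0],[0,0,0],0],[[3,0,0],[0,0,0],0],[[0,0,0],[0,0,0],0]]}}

```text
time: 5.28
tool_pos: [0.5596, -0.2421, 0.1037]
tool_rot: [-0.0, 0.707, -0.707, -0.0]
contact_force: [0.0, 0.8, 0.6]
finger_gap: 0.0007
```

Request:
{"fn": "step_arm", "kwargs": {"steps": [[[3,0,0],[0,0,0],0],[[3,0,0],[0,0,0],0],[[2,0,0],[0,0,0],0],[[0,0,0],[0,0,0],0]]}}

```text
time: 5.78
tool_pos: [0.5518, -0.2421, 0.1036]
tool_rot: [-0.0, 0.707, -0.707, -0.0]
contact_force: [0.1, 0.0, 0.7]
finger_gap: 0.0006
```

```bash
cat > look.py <<'E'
from h import *
import sys
def look(name):
    s=env.read_state();print(s["tool_pos"],s["contact_force"],s["time"])
    im=env.camera("wrist")[:,:,::-1];a=cv2.resize(im[200:400,160:460],(450,300))
    im=env.camera("scene")[:,:,::-1]
    b=cv2.resize(im[200:300,200:350],(450,300),interpolation=cv2.INTER_CUBIC)
    cv2.imwrite(f"pics/{name}.png",np.vstack([a,b]))
look(sys.argv[1])
E
python3 look.py c4
```

```text
[ 0.55177049 -0.24209826  0.10363743] [0.1292684  0.02502057 0.69201415] 5.775
```

View pics/c4.png

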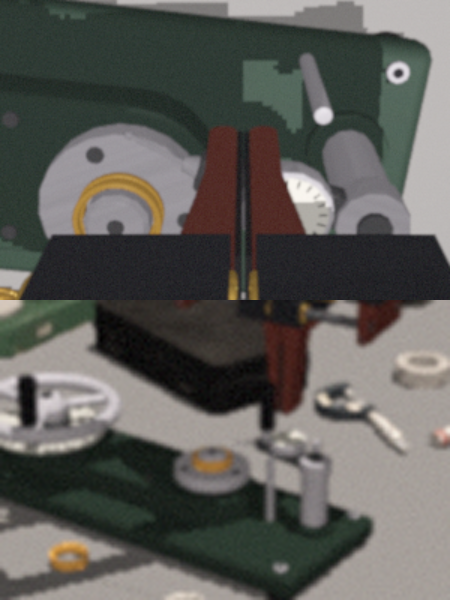

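Request:
{"fn": "step_arm", "kwargs": {"steps": [[[2,0,0],[0,0,0],0],[[2,0,0],[0,0,0],0],[[0,0,0],[0,0,0],0]]}}

```text
time: 6.25
tool_pos: [0.548, -0.242, 0.1036]
tool_rot: [-0.0, 0.707, -0.707, -0.0]
contact_force: [0.8, -0.2, -0.4]
finger_gap: 0.0003
```

Request:
{"fn": "step_arm", "kwargs": {"steps": [[[2,0,0],[0,0,0],0],[[0,0,0],[0,0,0],0]]}}

```text
time: 6.5
tool_pos: [0.546, -0.242, 0.1036]
tool_rot: [-0.0, 0.707, -0.707, -0.0]
contact_force: [0.3, 0.3, 0.5]
finger_gap: -0.0
```

```bash
python3 look.py c5
```

```text
[ 0.5460074  -0.24204147  0.10364985] [0.3067588  0.29802807 0.53419669] 6.5
```

View pics/c5.png

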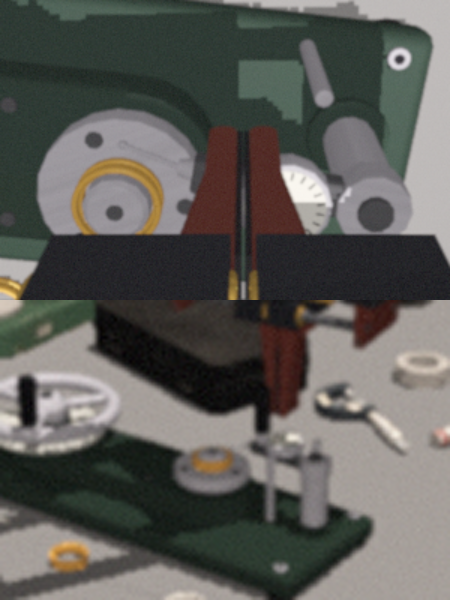

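Request:
{"fn": "step_arm", "kwargs": {"steps": [[[1,0,0],[0,0,0],0],[[1,0,0],[0,0,0],0],[[0,0,0],[0,0,0],0]]}}

```text
time: 6.98
tool_pos: [0.5442, -0.2421, 0.1037]
tool_rot: [0.0, 0.707, -0.707, -0.0]
contact_force: [0.9, 0.3, -1.3]
finger_gap: 0.0005
```

Request:
{"fn": "step_arm", "kwargs": {"steps": [[[1,0,0],[0,0,0],0],[[0,0,0],[0,0,0],0]]}}

```text
time: 7.22
tool_pos: [0.5431, -0.2421, 0.1037]
tool_rot: [0.0, 0.707, -0.707, -0.0]
contact_force: [0.6, 0.3, -1.3]
finger_gap: 0.0006
```

```bash
python3 look.py c6
```

```text
[ 0.54311099 -0.2420612   0.10366078] [ 0.64035253  0.27077165 -1.29349909] 7.225
```

View pics/c6.png

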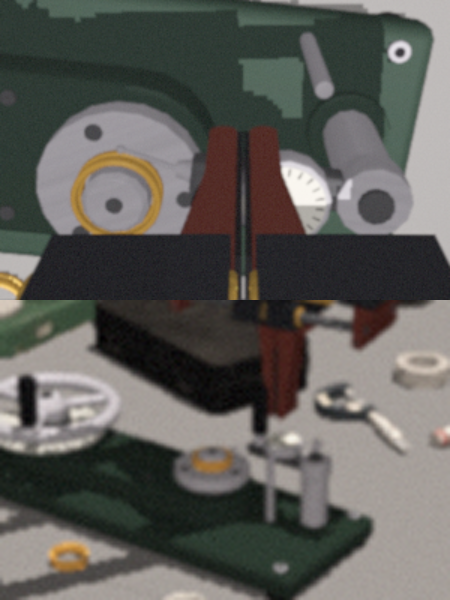

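Stylus tip (~(118,150) in the crop) is nearly at the ring; continue in 1 mm steps.

Request:
{"fn": "step_arm", "kwargs": {"steps": [[[1,0,0],[0,0,0],0],[[0,0,0],[0,0,0],0]]}}

```text
time: 7.58
tool_pos: [0.5424, -0.2422, 0.1037]
tool_rot: [-0.0, -0.707, 0.707, -0.0]
contact_force: [1.8, 0.4, -0.4]
finger_gap: 0.0006
```

Request:
{"fn": "step_arm", "kwargs": {"steps": [[[1,0,0],[0,0,0],0],[[0,0,0],[0,0,0],0]]}}

```text
time: 7.82
tool_pos: [0.5421, -0.2424, 0.1038]
tool_rot: [-0.001, -0.707, 0.707, -0.0]
contact_force: [4.3, 1.0, -2.7]
finger_gap: 0.0006
```

```bash
python3 look.py c7; python3 - <<'E'
import cv2
E
```

```text
[ 0.54209678 -0.24237531  0.10380045] [ 4.30517801  0.98628028 -2.67403119] 7.825
```

View pics/c7.png

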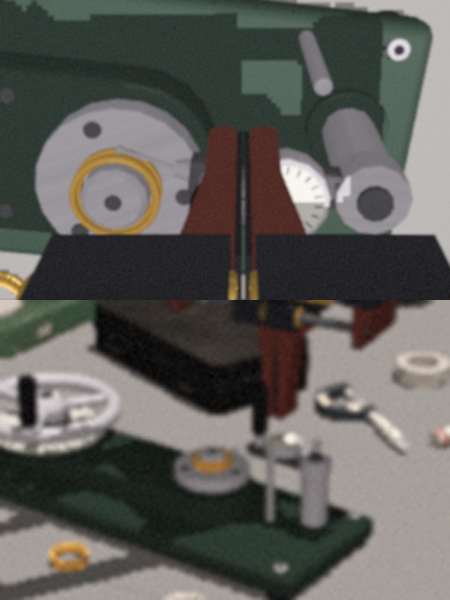

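Request:
{"fn": "step_arm", "kwargs": {"steps": [[[-3,0,0],[0,0,0],0],[[-12,0,0],[0,0,0],0],[[-15,0,0],[0,0,0],0],[[0,-30,0],[0,0,0],0],[[0,-40,0],[0,0,0],0]]}}

```text
time: 8.55
tool_pos: [0.5713, -0.2415, 0.1732]
tool_rot: [-0.001, 0.708, -0.707, -0.001]
contact_force: [0.1, -0.2, 0.5]
finger_gap: 0.0007
```

Request:
{"fn": "step_arm", "kwargs": {"steps": [[[0,-30,0],[0,0,0],0],[[0,0,-20],[0,0,0],0],[[15,0,-35],[0,0,0],0],[[15,0,-35],[0,0,0],0],[[15,0,-40],[0,0,0],0]]}}

```text
time: 9.18
tool_pos: [0.5249, -0.1098, 0.2021]
tool_rot: [-0.001, 0.708, -0.707, -0.001]
contact_force: [0.8, 0.4, -0.1]
finger_gap: 0.0006
```

```bash
python3 - <<'E'
from h import *
s=env.read_state();print(s["tool_pos"],s["contact_force"],s["time"])
cv2.imwrite("pics/w8.png",env.camera("wrist")[:,:,::-1])
cv2.imwrite("pics/t8.png",env.camera("top")[:,:,::-1])
E
```

```text
[ 0.5249117  -0.10975664  0.20207318] [ 0.78881616  0.44652737 -0.05849491] 9.175
```

View pics/w8.png

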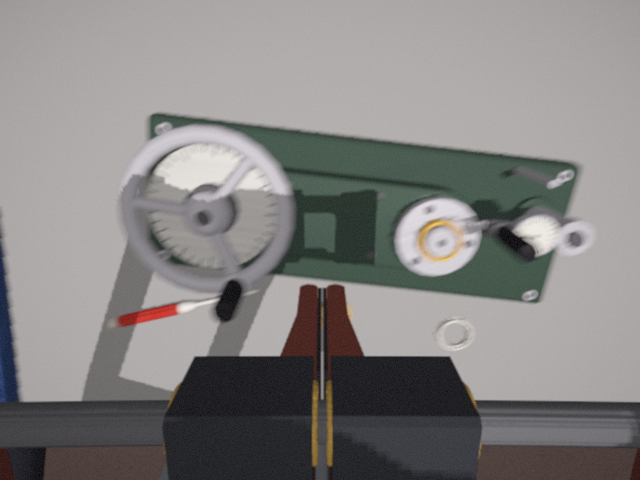

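View pics/t8.png

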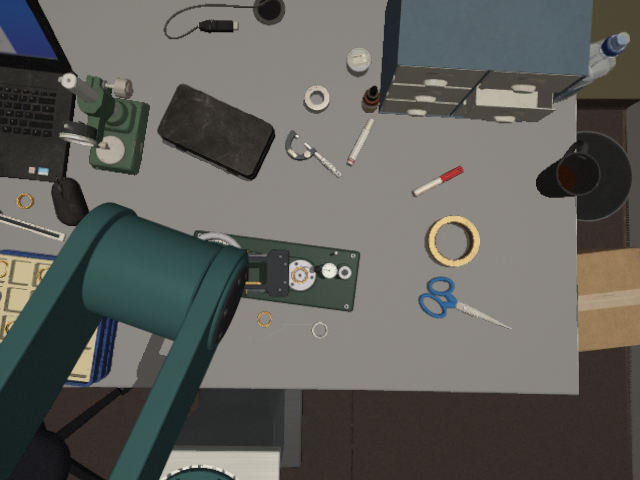

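```bash
python3 - <<'E'
from h import *
s=env.read_state()
W=atz("wrist",(208,207.5),.070,s);H=atz("wrist",(310,227),.117,s)
print(W,H,np.linalg.norm((H-W)[:2]),np.degrees(np.arctan2(*(H-W)[[1,0]])))
print(proj("wrist",[[.5317,-.0326,.072],[.4794,-.0522,.117],[.4794,-.0522,.076]],s))
im=cv2.imread("pics/w8.png");cv2.imwrite("pics/w8z.png",cv2.resize(im[110:330,100:310],None,fx=2.7,fy=2.7,interpolation=cv2.INTER_CUBIC))
# pusher sim
W=np.array([.5317,-.0326])*1e3
def gap(c,h,hx=10,hy=10.5):
    d=h-c;q=np.clip(d,[-hx,-hy],[hx,hy]);return np.linalg.norm(d-q)
for rho in(56,60):
  for a in range(221,221-361,-20):
    c=rho*np.array([np.cos(np.radians(a)),np.sin(np.radians(a))])
    for l in np.arange(5,50,.1):
        t=np.radians(a-l);h=56*np.array([np.cos(t),np.sin(t)])
        if gap(c,h)>=8: break
    print((a,round(l,1)),end=" ")
  print()
E
```

```text
[ 0.5335652  -0.02604295  0.07      ] [ 0.47811343 -0.04635066  0.117     ] 0.0590533801349611 -159.88610922725962
[[216.32447445 211.31731427]
 [236.02095128 308.21517446]
 [246.98880436 282.0025603 ]]
(221, np.float64(22.0)) (201, np.float64(19.4)) (181, np.float64(19.3)) (161, np.float64(22.0)) (141, np.float64(22.9)) (121, np.float64(19.9)) (101, np.float64(18.6)) (81, np.float64(19.6)) (61, np.float64(23.0)) (41, np.float64(22.0)) (21, np.float64(19.4)) (1, np.float64(19.3)) (-19, np.float64(22.0)) (-39, np.float64(22.9)) (-59, np.float64(19.9)) (-79, np.float64(18.6)) (-99, np.float64(19.6)) (-119, np.float64(23.0)) (-139, np.float64(22.0)) 
(221, np.float64(19.2)) (201, np.float64(18.0)) (181, np.float64(19.2)) (161, np.float64(22.0)) (141, np.float64(20.3)) (121, np.float64(17.7)) (101, np.float64(17.8)) (81, np.float64(20.3)) (61, np.float64(22.0)) (41, np.float64(19.2)) (21, np.float64(18.0)) (1, np.float64(19.2)) (-19, np.float64(22.0)) (-39, np.float64(20.3)) (-59, np.float64(17.7)) (-79, np.float64(17.8)) (-99, np.float64(20.3)) (-119, np.float64(22.0)) (-139, np.float64(19.2))
```

View pics/w8z.png

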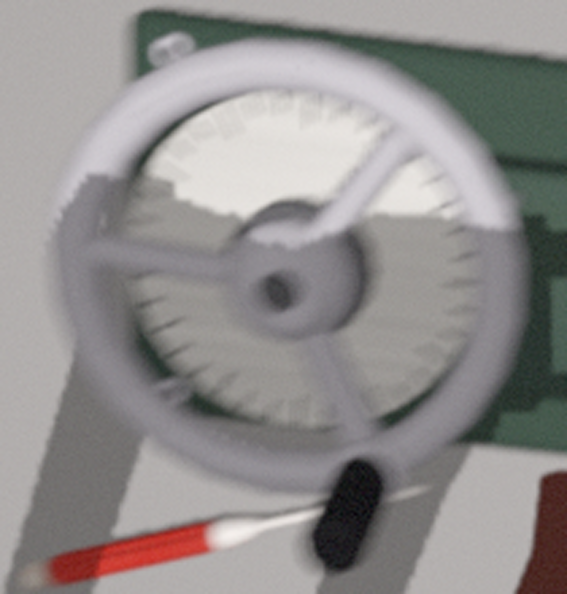

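Request:
{"fn": "step_arm", "kwargs": {"steps": [[[0,0,0],[0,0,0],0],[[0,0,0],[0,0,0],0],[[0,0,0],[0,0,0],0]]}}

```text
time: 9.65
tool_pos: [0.5266, -0.1128, 0.2034]
tool_rot: [0.0, 0.707, -0.707, -0.0]
contact_force: [-0.1, 0.3, -1.0]
finger_gap: 0.0009
```

```bash
python3 - <<'E'
from h import *
s=env.read_state();print(s["tool_pos"],s["tool_rot"],s["time"],s["qvel"].round(3))
im=env.camera("wrist")[:,:,::-1];cv2.imwrite("pics/w9.png",im)
cv2.imwrite("pics/w9z.png",cv2.resize(im[110:330,100:310],None,fx=2.7,fy=2.7,interpolation=cv2.INTER_CUBIC))
print(proj("wrist",[[.5317,-.0326,.072],[.4794,-.0522,.117],[.4794,-.0522,.076]],s))
E
```

```text
[ 0.52663746 -0.11280532  0.2033962 ] [ 3.47581915e-04  7.07126264e-01 -7.07087074e-01 -4.43156296e-04] 9.65 [-0.003 -0.004  0.001 -0.     0.002  0.001]
[[208.52255414 217.19614189]
 [227.72156679 313.49388309]
 [239.47646632 287.06565448]]
```

View pics/w9z.png

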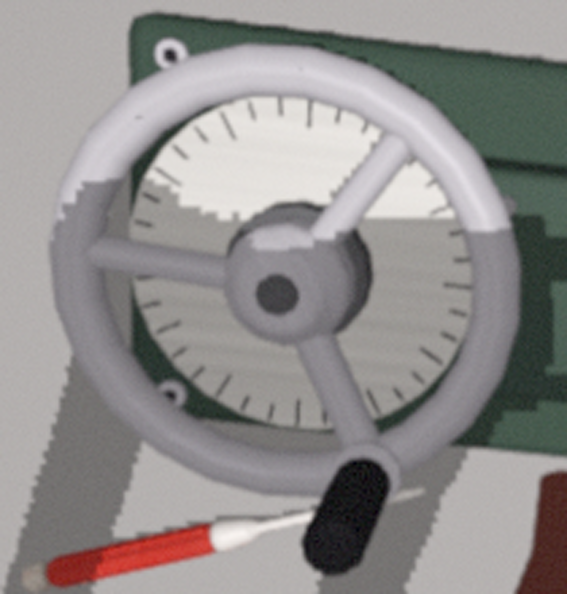

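```bash
python3 - <<'E'
from h import *
from scipy.optimize import least_squares
s=env.read_state()
th=np.linspace(0,2*np.pi,200)
def ext(w,n,z=.067,r=.0625):
    p=proj(n,np.c_[w[0]+r*np.cos(th),w[1]+r*np.sin(th),np.full(200,z)],s)
    return np.array([p[:,0].min(),p[:,0].max(),p[:,1].min(),p[:,1].max()])
ow=np.array([52/2.7+100,520/2.7+100,44/2.7+110,496/2.7+110])
print(ow,ext((.5317,-.0326),"wrist"))
r=least_squares(lambda w:ext(w,"wrist")-ow,[.53,-.03]);print(r.x,r.fun)
ot=np.array([50/4+170,300/4+170,50/4+220,303/4+220])
r=least_squares(lambda w:ext(w,"top")-ot,[.53,-.03]);print(r.x,r.fun)
print(atz("wrist",(311.8,223.3),.117,s))
E
```

```text
[119.25925926 292.59259259 126.2962963  293.7037037 ] [121.89370216 297.04480158 125.65830884 294.3258156 ]
[ 0.53159029 -0.03007873] [-0.93501268  0.96709335 -0.48408583  0.76159546]
[ 0.53095378 -0.03226342] [-1.0528421   1.06222966 -0.59960026  0.58433256]
[ 0.48051309 -0.04939375  0.117     ]
```

Request:
{"fn": "step_arm", "kwargs": {"steps": [[[12,0,-16],[0,0,0],0],[[12,0,-16],[0,0,0],0],[[0,40,0],[0,0,0],0],[[0,40,0],[0,0,0],0],[[0,23,0],[0,0,0],0]]}}

```text
time: 10.32
tool_pos: [0.5001, -0.0785, 0.0993]
tool_rot: [-0.001, 0.707, -0.707, -0.001]
contact_force: [0.7, 0.4, 0.5]
finger_gap: 0.0006
```

Request:
{"fn": "step_arm", "kwargs": {"steps": [[[0,0,0],[0,0,0],0],[[0,0,0],[0,0,0],0]]}}

```text
time: 10.58
tool_pos: [0.5025, -0.0797, 0.1016]
tool_rot: [-0.0, -0.707, 0.707, -0.0]
contact_force: [-0.3, 0.3, 0.1]
finger_gap: 0.0004
```

```bash
python3 - <<'E'
from h import *
s=env.read_state();p=s["tool_pos"]*1e3;print(p,s["contact_force"],s["time"])
a=np.arange(240,-150,-10);c=np.c_[531.5+58*np.cos(np.radians(a)),-31+58*np.sin(np.radians(a))]
print("pos err",c[0]-p[:2])
t=-np.diff(np.round(c),axis=0)
for k,(i,x) in enumerate(zip(a[1:],t)):print(i,x,c[k+1].round(1))
im=env.camera("wrist")[:,:,::-1];cv2.imwrite("pics/w10.png",im)
im=env.camera("scene")[:,:,::-1];cv2.imwrite("pics/s10.png",cv2.resize(im[190:290,170:330],None,fx=4,fy=4,interpolation=cv2.INTER_CUBIC))
E
```

```text
[502.49651876 -79.69996006 101.62202066] [-0.29742622  0.2573048   0.06165319] 10.575
pos err [ 0.00348124 -1.52951336]
230 [ 8. -6.] [494.2 -75.4]
220 [ 7. -7.] [487.1 -68.3]
210 [ 6. -8.] [481.3 -60. ]
200 [ 4. -9.] [477.  -50.8]
190 [  3. -10.] [474.4 -41.1]
180 [ -0. -10.] [473.5 -31. ]
170 [ -0. -10.] [474.4 -20.9]
160 [ -3. -10.] [477.  -11.2]
150 [-4. -9.] [481.3  -2. ]
140 [-6. -8.] [487.1   6.3]
130 [-7. -7.] [494.2  13.4]
120 [-8. -6.] [502.5  19.2]
110 [-10.  -5.] [511.7  23.5]
100 [-9. -2.] [521.4  26.1]
90 [-11.  -1.] [531.5  27. ]
80 [-10.   1.] [541.6  26.1]
70 [-9.  2.] [551.3  23.5]
60 [-9.  5.] [560.5  19.2]
50 [-9.  6.] [568.8  13.4]
40 [-7.  7.] [575.9   6.3]
30 [-6.  8.] [581.7  -2. ]
20 [-4.  9.] [586.  -11.2]
10 [-3. 10.] [588.6 -20.9]
0 [-1. 10.] [589.5 -31. ]
-10 [ 1. 10.] [588.6 -41.1]
-20 [ 3. 10.] [586.  -50.8]
-30 [4. 9.] [581.7 -60. ]
-40 [6. 8.] [575.9 -68.3]
-50 [7. 7.] [568.8 -75.4]
-60 [9. 6.] [560.5 -81.2]
-70 [9. 5.] [551.3 -85.5]
-80 [9. 2.] [541.6 -88.1]
-90 [10.  1.] [531.5 -89. ]
-100 [11. -1.] [521.4 -88.1]
-110 [ 9. -2.] [511.7 -85.5]
-120 [10. -5.] [502.5 -81.2]
-130 [ 8. -6.] [494.2 -75.4]
-140 [ 7. -7.] [487.1 -68.3]
```

View pics/w10.png

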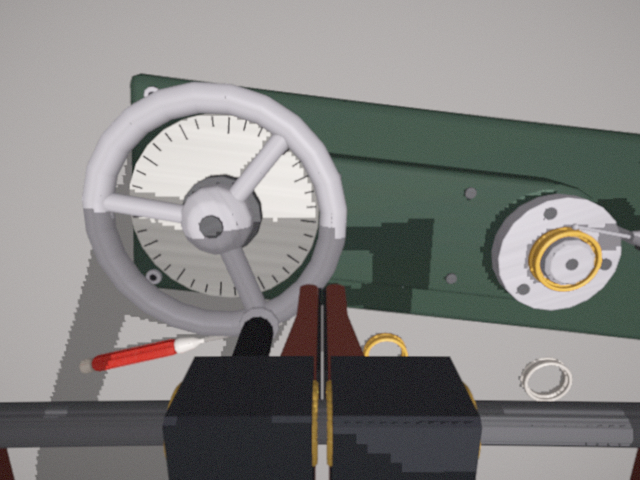

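View pics/s10.png

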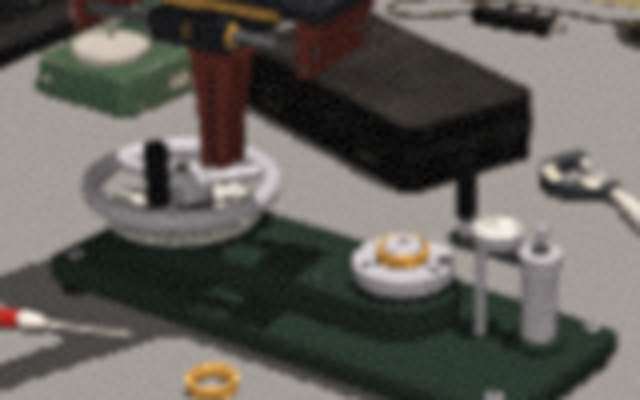

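Request:
{"fn": "step_arm", "kwargs": {"steps": [[[8,0,-4],[0,0,0],0],[[4,0,-3],[0,0,0],0],[[0,0,0],[0,0,0],0]]}}

```text
time: 11.05
tool_pos: [0.4896, -0.0727, 0.1009]
tool_rot: [-0.0, 0.707, -0.707, -0.0]
contact_force: [0.9, -0.1, -1.3]
finger_gap: 0.0008
```

Request:
{"fn": "step_arm", "kwargs": {"steps": [[[1,0,-1.5],[0,0,0],0],[[0,0,0],[0,0,0],0]]}}

```text
time: 11.3
tool_pos: [0.4893, -0.0715, 0.1006]
tool_rot: [0.0, 0.707, -0.707, -0.0]
contact_force: [-0.7, 0.9, -0.8]
finger_gap: 0.0004
```

Request:
{"fn": "step_arm", "kwargs": {"steps": [[[1,0,-1.5],[0,0,0],0],[[0,0,0],[0,0,0],0]]}}

```text
time: 11.55
tool_pos: [0.4881, -0.07, 0.1006]
tool_rot: [-0.0, 0.707, -0.707, -0.0]
contact_force: [-0.5, 0.0, 0.4]
finger_gap: 0.0005
```

```bash
python3 - <<'E'
from h import *
s=env.read_state();p=s["tool_pos"]*1e3;print(p,s["contact_force"],s["time"])
im=env.camera("wrist")[:,:,::-1];cv2.imwrite("pics/w11.png",im)
E
```

```text
[488.13106109 -69.98328256 100.58998821] [-0.46373661  0.02728494  0.37793364] 11.55
```

View pics/w11.png

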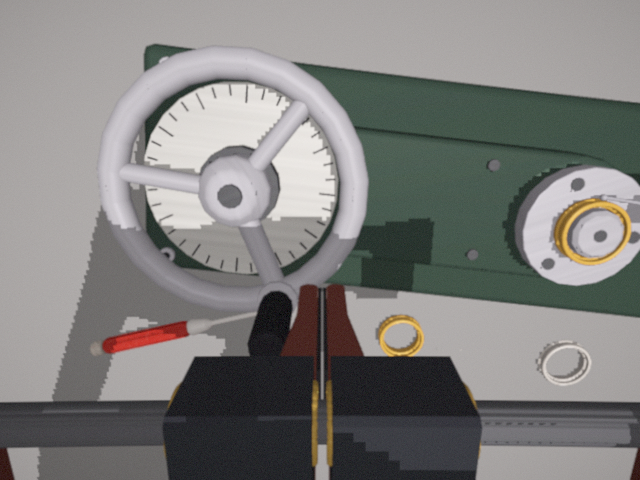

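Request:
{"fn": "step_arm", "kwargs": {"steps": [[[0.5,0,-1],[0,0,0],0],[[0,0,0],[0,0,0],0]]}}

```text
time: 11.85
tool_pos: [0.4877, -0.069, 0.1006]
tool_rot: [0.0, 0.707, -0.707, -0.0]
contact_force: [-0.9, 0.2, 0.6]
finger_gap: 0.0002
```

Request:
{"fn": "step_arm", "kwargs": {"steps": [[[0.5,0,-1],[0,0,0],0],[[0,0,0],[0,0,0],0]]}}

```text
time: 12.1
tool_pos: [0.4872, -0.068, 0.1007]
tool_rot: [0.0, 0.707, -0.707, -0.0]
contact_force: [-0.4, -0.4, -0.1]
finger_gap: 0.0005
```

Request:
{"fn": "step_arm", "kwargs": {"steps": [[[0.5,0,-1],[0,0,0],0],[[0,0,0],[0,0,0],0]]}}

```text
time: 12.35
tool_pos: [0.4867, -0.067, 0.1007]
tool_rot: [0.0, 0.707, -0.707, -0.0]
contact_force: [0.4, -0.2, 0.3]
finger_gap: 0.0004
```

```bash
python3 - <<'E'
from h import *
s=env.read_state();p=s["tool_pos"]*1e3;print(p,s["contact_force"],s["time"])
im=env.camera("wrist")[:,:,::-1];cv2.imwrite("pics/w12.png",im)
E
```

```text
[486.68723052 -66.99597921 100.66559026] [ 0.35869466 -0.17094155  0.27503413] 12.35
```

View pics/w12.png

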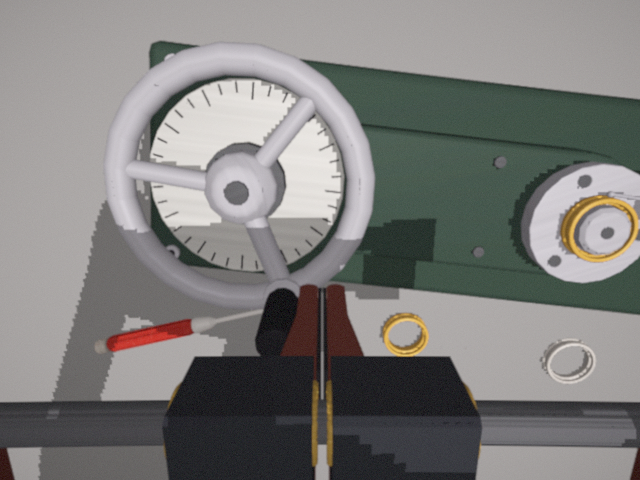

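```bash
cat > rect.py <<'E'
from h import *
def rect(im,s,z=.072,W=(.5313,-.0312),sc=3,half=75,n="wrist"):
    # image up=+x, left=+y ; sc px/mm
    N=2*half*sc
    v,u=np.mgrid[0:N,0:N]
    X=W[0]+(half-v/sc)/1e3;Y=W[1]+(half-u/sc)/1e3
    p=proj(n,np.c_[X.ravel(),Y.ravel(),np.full(X.size,z)],s).astype(np.float32)
    m=cv2.remap(im,p[:,0].reshape(N,N),p[:,1].reshape(N,N),cv2.INTER_CUBIC)
    for k in range(3,8): cv2.circle(m,(N//2,N//2),0,(0,0,255),2)
    return m
E
python3 - <<'E'
from rect import *
def st(p,q=(0,.7071068,-.7071068,0)):return dict(tool_pos=np.array(p),tool_rot=np.array(q))
A=rect(cv2.imread("pics/w9.png"),st([.52663746,-.11280532,.2033962]))
B=rect(cv2.imread("pics/w12.png"),st([.486687,-.066996,.100666]))
cv2.imwrite("pics/r1.png",cv2.resize(np.hstack([A,B]),(800,400)))
E
```

```text
(no output)
```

View pics/r1.png

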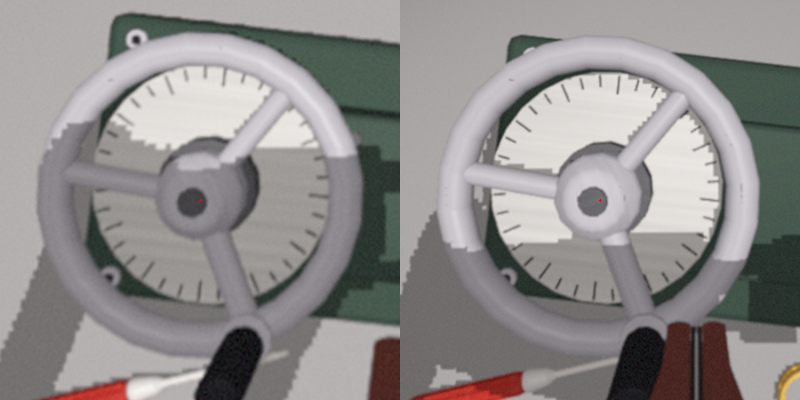

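Request:
{"fn": "step_arm", "kwargs": {"steps": [[[5,0,-7],[0,0,0],0],[[4,0,-9],[0,0,0],0],[[3,0,-10],[0,0,0],0]]}}

```text
time: 12.78
tool_pos: [0.4745, -0.0405, 0.1008]
tool_rot: [-0.0, -0.707, 0.707, 0.0]
contact_force: [-0.0, -1.3, 1.5]
finger_gap: 0.0003
```

```bash
cat > lk.py <<'E'
from rect import *
import sys
s=env.read_state();p=s["tool_pos"]*1e3;d=p[:2]-[531.5,-31]
print(p.round(1),s["contact_force"].round(1),s["time"],"rad",np.hypot(*d).round(1),"ang",np.degrees(np.arctan2(d[1],d[0])).round(1))
im=env.camera("wrist")[:,:,::-1].copy()
A=cv2.resize(rect(im,s),(360,360))
cv2.imwrite(f"pics/{sys.argv[1]}.png",np.hstack([A,cv2.resize(im,(440,360))]))
E
python3 lk.py p1
```

```text
[474.5 -40.5 100.8] [-0.  -1.3  1.5] 12.775 rad 57.8 ang -170.5
```

View pics/p1.png

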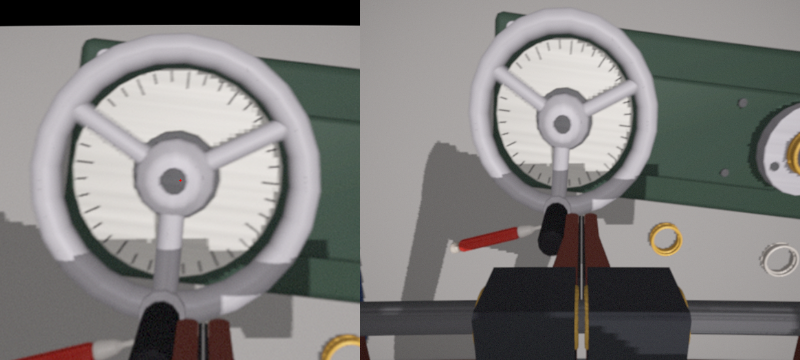

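Wheel turns with the handle (about 28° so far), clockwise. Continue round.

Request:
{"fn": "step_arm", "kwargs": {"steps": [[[0,0,-10],[0,0,0],0],[[0,0,-10],[0,0,0],0],[[-3,0,-10],[0,0,0],0],[[-4,0,-9],[0,0,0],0]]}}

```text
time: 13.32
tool_pos: [0.4819, -0.0014, 0.1006]
tool_rot: [-0.0, 0.707, -0.707, -0.0]
contact_force: [-0.1, -2.5, 0.1]
finger_gap: 0.0005
```

Request:
{"fn": "step_arm", "kwargs": {"steps": [[[-6,0,-8],[0,0,0],0],[[-7,0,-7],[0,0,0],0],[[-8,0,-6],[0,0,0],0],[[-10,0,-5],[0,0,0],0],[[-9,0,-2],[0,0,0],0]]}}

```text
time: 13.95
tool_pos: [0.5223, 0.0263, 0.1005]
tool_rot: [-0.0, 0.707, -0.707, -0.0]
contact_force: [-2.3, -0.8, 0.5]
finger_gap: 0.0009
```

```bash
python3 lk.py p2
```

```text
[522.3  26.3 100.5] [-2.3 -0.8  0.5] 13.95 rad 58.1 ang 99.1
```

View pics/p2.png

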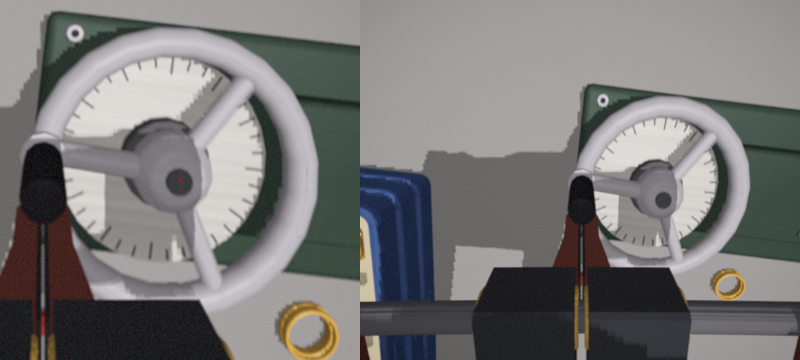

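Request:
{"fn": "step_arm", "kwargs": {"steps": [[[-10,0,-1],[0,0,0],0],[[-10,0,1],[0,0,0],0],[[-9,0,2],[0,0,0],0],[[-9,0,5],[0,0,0],0],[[-9,0,6],[0,0,0],0]]}}

```text
time: 14.62
tool_pos: [0.5697, 0.0127, 0.1007]
tool_rot: [0.0, 0.707, -0.707, 0.0]
contact_force: [-1.4, 1.8, -1.3]
finger_gap: 0.0009
```

Request:
{"fn": "step_arm", "kwargs": {"steps": [[[-7,0,7],[0,0,0],0],[[-6,0,8],[0,0,0],0],[[-4,0,9],[0,0,0],0],[[-3,0,10],[0,0,0],0]]}}

```text
time: 15.12
tool_pos: [0.589, -0.0217, 0.1007]
tool_rot: [0.0, 0.707, -0.707, -0.0]
contact_force: [-0.1, 2.2, -0.6]
finger_gap: 0.0007
```

```bash
python3 lk.py p3
```

```text
[589.  -21.7 100.7] [-0.1  2.2 -0.6] 15.125 rad 58.2 ang 9.2
```

View pics/p3.png

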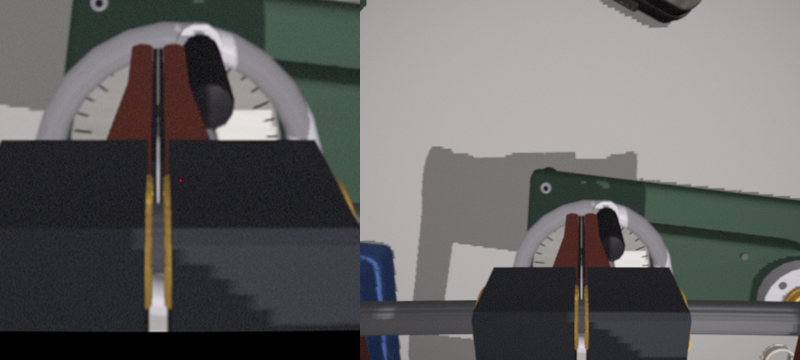

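Request:
{"fn": "step_arm", "kwargs": {"steps": [[[-1,0,10],[0,0,0],0],[[1,0,10],[0,0,0],0],[[3,0,10],[0,0,0],0],[[4,0,9],[0,0,0],0],[[6,0,8],[0,0,0],0]]}}

```text
time: 15.8
tool_pos: [0.576, -0.0691, 0.1008]
tool_rot: [-0.0, -0.707, 0.707, -0.0]
contact_force: [2.2, 1.3, 0.1]
finger_gap: 0.0002
```

Request:
{"fn": "step_arm", "kwargs": {"steps": [[[7,0,7],[0,0,0],0],[[9,0,6],[0,0,0],0],[[9,0,5],[0,0,0],0],[[9,0,2],[0,0,0],0]]}}

```text
time: 16.3
tool_pos: [0.5412, -0.0884, 0.1008]
tool_rot: [-0.0, -0.707, 0.707, 0.0]
contact_force: [1.6, -0.2, 0.8]
finger_gap: 0.0004
```

```bash
python3 lk.py p4
```

```text
[541.2 -88.4 100.8] [ 1.6 -0.2  0.8] 16.3 rad 58.2 ang -80.4
```

View pics/p4.png

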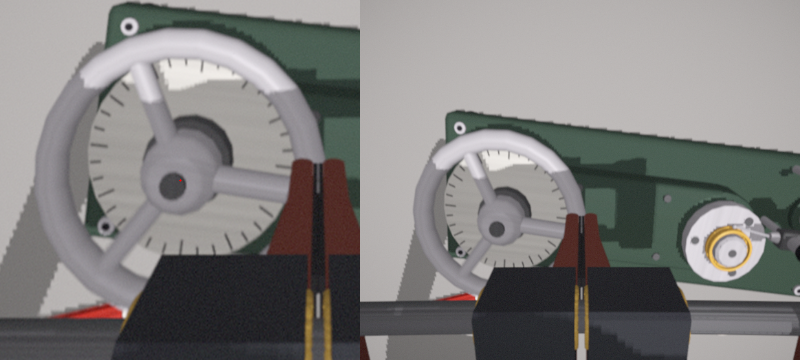

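Request:
{"fn": "step_arm", "kwargs": {"steps": [[[10,0,1],[0,0,0],0],[[10,0,-1],[0,0,0],0],[[9,0,-2],[0,0,0],0],[[9,0,-5],[0,0,0],0],[[0,0,0],[0,0,0],0]]}}

```text
time: 16.98
tool_pos: [0.5019, -0.0803, 0.1004]
tool_rot: [-0.001, 0.707, -0.707, -0.001]
contact_force: [-0.1, 0.1, 0.7]
finger_gap: 0.0002
```

```bash
python3 lk.py p5
```

```text
[501.9 -80.3 100.4] [-0.1  0.1  0.7] 16.975 rad 57.5 ang -121.0
```

View pics/p5.png

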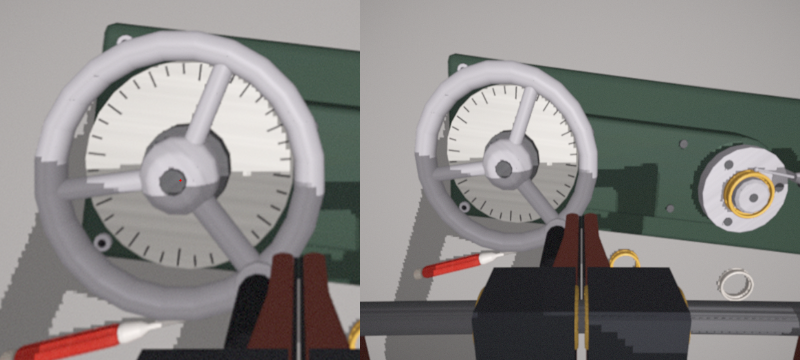

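Request:
{"fn": "step_arm", "kwargs": {"steps": [[[7,0,-5],[0,0,0],0],[[6,0,-5],[0,0,0],0],[[0,0,0],[0,0,0],0],[[0,0,0],[0,0,0],0]]}}

```text
time: 17.52
tool_pos: [0.4906, -0.0708, 0.1006]
tool_rot: [-0.0, 0.707, -0.707, -0.0]
contact_force: [-0.2, 0.5, -0.2]
finger_gap: 0.0001
```

```bash
cat > cmp.py <<'E'
from rect import *
import sys
def st(p,q=(0,.7071068,-.7071068,0)):return dict(tool_pos=np.array(p),tool_rot=np.array(q))
A=rect(cv2.imread("pics/w12.png"),st([.486687,-.066996,.100666]))
s=env.read_state();p=s["tool_pos"]*1e3;print(p,s["contact_force"].round(1),s["time"])
im=env.camera("wrist")[:,:,::-1].copy();cv2.imwrite(f"pics/{sys.argv[1]}_raw.png",im)
B=rect(im,s)
# circumferential angle: edge-based polar comparison of the spoke band
def pol(m):
    g=cv2.cvtColor(m,cv2.COLOR_BGR2GRAY);return cv2.warpPolar(g,(225,1440),(225,225),225,cv2.WARP_POLAR_LINEAR)
pa,pb=pol(A),pol(B)
cv2.imwrite(f"pics/{sys.argv[1]}.png",cv2.resize(np.hstack([A,B]),(800,400)))
np.savez(f"pics/{sys.argv[1]}.npz",A=A,B=B)
E
python3 cmp.py q1
```

```text
[490.57716226 -70.82240365 100.63720973] [-0.2  0.5 -0.2] 17.525
```

View pics/q1.png

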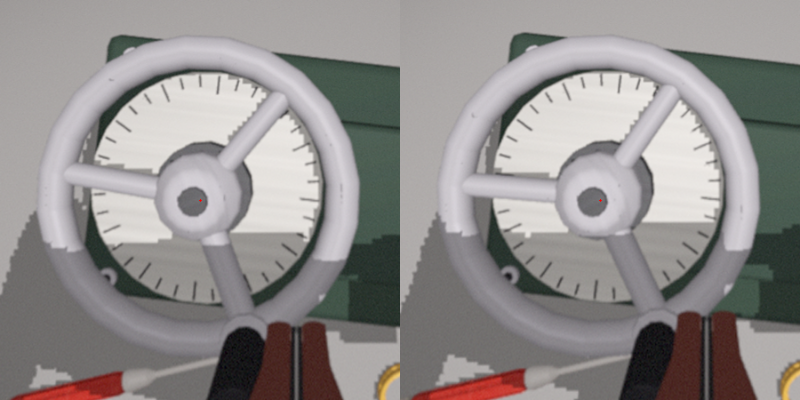

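Request:
{"fn": "step_arm", "kwargs": {"steps": [[[1,0,-2],[0,0,0],0],[[1,0,-1.5],[0,0,0],0],[[0,0,0],[0,0,0],0],[[0,0,0],[0,0,0],0]]}}

```text
time: 18.08
tool_pos: [0.4887, -0.0675, 0.1007]
tool_rot: [0.0, 0.707, -0.707, -0.0]
contact_force: [0.1, -1.6, 0.7]
finger_gap: 0.0007
```

```bash
python3 cmp.py q2; python3 - <<'E'
import numpy as np,cv2
d=np.load("pics/q2.npz");A,B=d["A"],d["B"]
c=[m[80:380,60:360] for m in(A,B)]
cv2.imwrite("pics/q2z.png",cv2.resize(np.hstack(c),(800,400),interpolation=cv2.INTER_CUBIC))
E
```

```text
[488.7077863  -67.54339924 100.65359348] [ 0.1 -1.6  0.7] 18.075
```

View pics/q2.png

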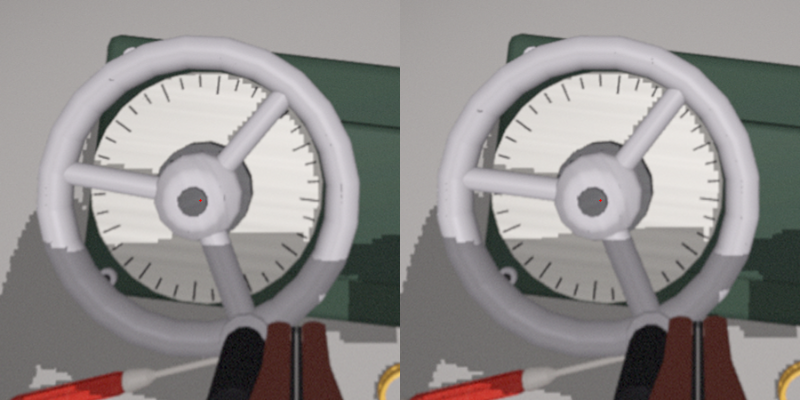

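```bash
cat > pang.py <<'E'
import numpy as np,cv2,sys
d=np.load(f"pics/{sys.argv[1]}.npz");A,B=d["A"],d["B"]
def pol(m):
    return cv2.warpPolar(m,(225,3600),(225,225),225,cv2.WARP_POLAR_LINEAR)  # rows: 0.1deg, image angle cw from +u
pa,pb=pol(A),pol(B)
# upper right spoke image-angle ~ 309deg, left spoke ~188
out=[]
for lo,hi in((290,325),(168,203)):
    a=pa[lo*10:hi*10,60:150];b=pb[lo*10:hi*10,60:150]
    out.append(np.hstack([cv2.resize(a,(380,290)),np.zeros((290,10,3),np.uint8),cv2.resize(b,(380,290))]))
    g=[cv2.GaussianBlur(cv2.cvtColor(x,cv2.COLOR_BGR2GRAY).astype(np.float32),(5,21),4) for x in(pa,pb)]
    gy=[np.gradient(x,axis=0) for x in g]
    for c0,c1 in((75,95),(95,115),(115,135)):
        A1=gy[0][lo*10:hi*10,c0:c1]
        best=[]
        for sh in range(-100,101):
            B1=gy[1][lo*10+sh:hi*10+sh,c0:c1];best.append(np.corrcoef(A1.ravel(),B1.ravel())[0,1])
        k=int(np.argmax(best));print(lo,c0,"shift deg (image cw +)",(k-100)/10,round(best[k],2))
cv2.imwrite(f"pics/{sys.argv[1]}_pol.png",np.vstack(out))
E
python3 pang.py q1;echo;python3 pang.py q2
```

```text
290 75 shift deg (image cw +) -4.8 0.84
290 95 shift deg (image cw +) -5.2 0.92
290 115 shift deg (image cw +) -5.2 0.55
168 75 shift deg (image cw +) -4.7 0.89
168 95 shift deg (image cw +) -4.9 0.38
168 115 shift deg (image cw +) -4.4 0.5

290 75 shift deg (image cw +) -2.2 0.83
290 95 shift deg (image cw +) -2.4 0.97
290 115 shift deg (image cw +) -2.7 0.46
168 75 shift deg (image cw +) -2.2 0.95
168 95 shift deg (image cw +) 0.3 0.5
168 115 shift deg (image cw +) 0.2 0.52
```

View pics/q2_pol.png

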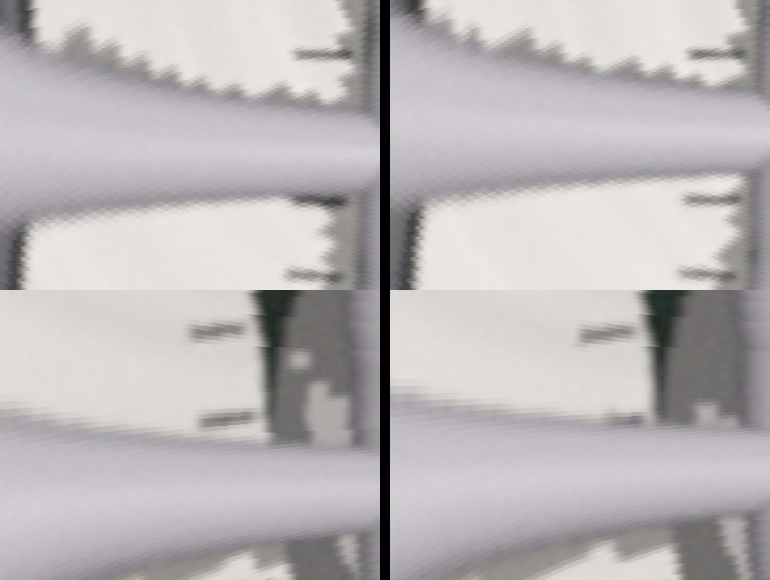

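Request:
{"fn": "step_arm", "kwargs": {"steps": [[[0.5,0,-1.5],[0,0,0],0],[[0,0,0],[0,0,0],0],[[0,0,0],[0,0,0],0]]}}

```text
time: 18.5
tool_pos: [0.4882, -0.066, 0.1007]
tool_rot: [-0.0, 0.707, -0.707, -0.0]
contact_force: [-0.4, -1.2, 1.1]
finger_gap: 0.0008
```

```bash
python3 cmp.py q3; python3 pang.py q3
```

```text
[488.18353888 -66.02428068 100.66844159] [-0.4 -1.2  1.1] 18.5
290 75 shift deg (image cw +) -0.8 0.96
290 95 shift deg (image cw +) -0.9 0.92
290 115 shift deg (image cw +) -0.4 0.82
168 75 shift deg (image cw +) -0.6 0.98
168 95 shift deg (image cw +) 0.3 0.82
168 115 shift deg (image cw +) 0.0 0.7
```

Request:
{"fn": "step_arm", "kwargs": {"steps": [[[0.2,0,-0.7],[0,0,0],0],[[0,0,0],[0,0,0],0],[[0,0,0],[0,0,0],0]]}}

```text
time: 18.92
tool_pos: [0.4881, -0.0654, 0.1007]
tool_rot: [0.0, 0.707, -0.707, -0.0]
contact_force: [-0.3, -1.7, 0.4]
finger_gap: 0.0005
```

```bash
python3 cmp.py q4; python3 pang.py q4; python3 - <<'E'
from rect import *
def st(p,q=(0,.7071068,-.7071068,0)):return dict(tool_pos=np.array(p),tool_rot=np.array(q))
r=lambda f,p:rect(cv2.imread(f"pics/{f}.png"),st(p))
w12=r("w12",[.486687,-.066996,.100666])
np.savez("pics/x10.npz",A=w12,B=r("w10",[.502497,-.0797,.101622]))
np.savez("pics/x11.npz",A=w12,B=r("w11",[.488131,-.069983,.10059]))
E
python3 pang.py x10;echo; python3 pang.py x11
```

```text
[488.07567004 -65.37614364 100.67966387] [-0.3 -1.7  0.4] 18.925
290 75 shift deg (image cw +) -0.2 0.99
290 95 shift deg (image cw +) -0.2 0.99
290 115 shift deg (image cw +) -0.4 0.94
168 75 shift deg (image cw +) 0.0 0.99
168 95 shift deg (image cw +) 0.3 0.97
168 115 shift deg (image cw +) 0.2 0.89
290 75 shift deg (image cw +) 0.1 0.92
290 95 shift deg (image cw +) -0.1 0.97
290 115 shift deg (image cw +) -0.2 0.66
168 75 shift deg (image cw +) 1.1 0.63
168 95 shift deg (image cw +) 2.3 0.62
168 115 shift deg (image cw +) 2.7 0.45

290 75 shift deg (image cw +) 0.2 0.98
290 95 shift deg (image cw +) 0.1 0.98
290 115 shift deg (image cw +) 0.2 0.97
168 75 shift deg (image cw +) 0.1 0.99
168 95 shift deg (image cw +) 0.1 0.99
168 115 shift deg (image cw +) 0.2 0.87
```

Request:
{"fn": "step_arm", "kwargs": {"steps": [[[-3,0,6],[0,0,0],0],[[-3,0,9],[0,0,0],0],[[0,-30,0],[0,0,0],0],[[0,-35,0],[0,0,0],0],[[0,-35,0],[0,0,0],0]]}}

```text
time: 19.6
tool_pos: [0.4941, -0.0809, 0.2016]
tool_rot: [0.0, 0.707, -0.707, -0.0]
contact_force: [-0.5, -0.4, -0.0]
finger_gap: 0.0005
```

Request:
{"fn": "step_arm", "kwargs": {"steps": [[[-15,0,15],[0,0,0],0],[[-17,0,16],[0,0,0],0],[[0,0,0],[0,0,0],0],[[0,0,0],[0,0,0],0],[[0,0,0],[0,0,0],0]]}}

```text
time: 20.23
tool_pos: [0.5251, -0.1109, 0.2]
tool_rot: [-0.001, 0.707, -0.707, -0.001]
contact_force: [0.4, -0.1, 0.3]
finger_gap: 0.0004
```

```bash
python3 - <<'E'
from h import *
s=env.read_state();print(s["tool_pos"],s["time"])
im=env.camera("wrist")[:,:,::-1];cv2.imwrite("pics/w20.png",im)
E
```

```text
[ 0.52512777 -0.11088648  0.20000352] 20.225
```

View pics/w20.png

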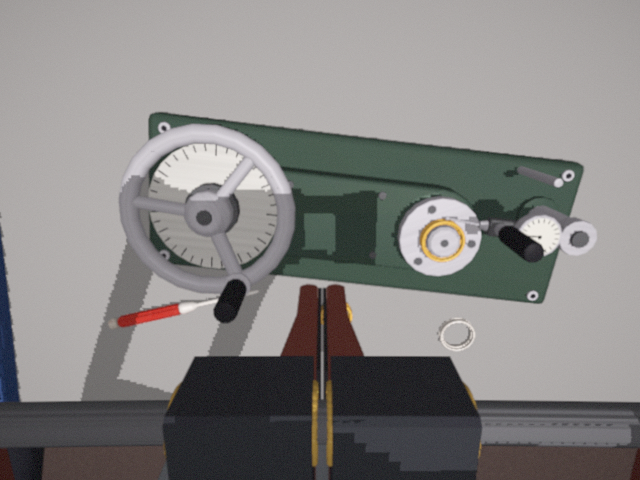

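```bash
python3 - <<'E'
from rect import *
def st(p,q=(0,.7071068,-.7071068,0)):return dict(tool_pos=np.array(p),tool_rot=np.array(q))
s=env.read_state()
np.savez("pics/y.npz",A=rect(cv2.imread("pics/w9.png"),st([.52663746,-.11280532,.2033962],[3.47581915e-04,7.07126264e-01,-7.07087074e-01,-4.43156296e-04])),B=rect(cv2.imread("pics/w20.png"),s))
E
python3 pang.py y
```

```text
290 75 shift deg (image cw +) -0.1 0.95
290 95 shift deg (image cw +) -0.3 0.97
290 115 shift deg (image cw +) -0.4 0.93
168 75 shift deg (image cw +) 0.1 0.93
168 95 shift deg (image cw +) 0.3 0.97
168 115 shift deg (image cw +) 0.1 0.92
```

Request:
{"fn": "step_arm", "kwargs": {"steps": [[[12,0,44],[0,0,0],0],[[12,0,44],[0,0,0],0],[[13,0,45],[0,0,0],0],[[0,0,0],[0,0,0],0],[[0,0,0],[0,0,0],0]]}}

```text
time: 20.9
tool_pos: [0.4887, -0.2437, 0.2005]
tool_rot: [0.0, 0.707, -0.707, -0.0]
contact_force: [-0.7, 0.2, -0.3]
finger_gap: 0.0004
```

```bash
python3 - <<'E'
from h import *
s=env.read_state();print(s["tool_pos"],s["time"])
im=env.camera("wrist")[:,:,::-1];cv2.imwrite("pics/w21.png",im)
print(proj("wrist",[[.5258,-.2335,.130]],s))
E
```

```text
[ 0.48874858 -0.24365093  0.20054308] 20.9
[[303.11470619 189.78322513]]
```

View pics/w21.png

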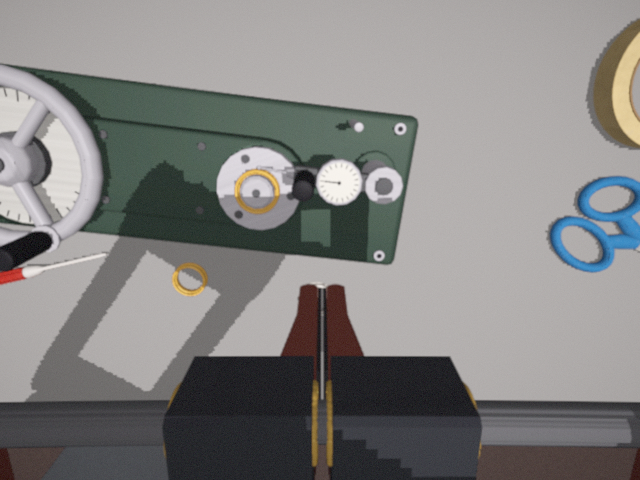

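Request:
{"fn": "step_arm", "kwargs": {"steps": [[[0,35,0],[0,0,0],0],[[0,35,0],[0,0,0],0],[[0,28,0],[0,0,0],0],[[-5,0,0],[0,0,0],0],[[-5,0,0],[0,0,0],0]]}}

```text
time: 21.58
tool_pos: [0.5003, -0.244, 0.1036]
tool_rot: [-0.0, -0.707, 0.707, -0.001]
contact_force: [-0.3, 0.3, -0.1]
finger_gap: 0.0008
```

Request:
{"fn": "step_arm", "kwargs": {"steps": [[[-4,0,0],[0,0,0],0],[[-3,0,0],[0,0,0],0],[[-3,0,0],[0,0,0],0],[[-3,0,0],[0,0,0],0],[[0,0,0],[0,0,0],0]]}}

```text
time: 22.2
tool_pos: [0.5123, -0.2445, 0.1027]
tool_rot: [0.0, 0.707, -0.707, -0.0]
contact_force: [0.1, 0.1, 0.0]
finger_gap: 0.0004
```

```bash
python3 look.py d1
```

```text
[ 0.51225188 -0.24446983  0.10270224] [0.06319855 0.05370582 0.0407794 ] 22.2
```

View pics/d1.png

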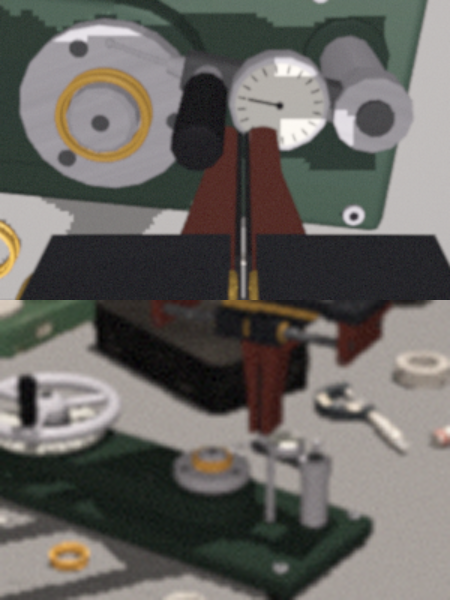

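Request:
{"fn": "step_arm", "kwargs": {"steps": [[[4,0,0],[0,0,0],0],[[0,0,-6],[0,0,0],0],[[-4,0,0],[0,0,0],0],[[-3,0,0],[0,0,0],0],[[-3,0,0],[0,0,0],0]]}}

```text
time: 22.92
tool_pos: [0.5182, -0.2384, 0.1026]
tool_rot: [0.0, -0.707, 0.707, 0.0]
contact_force: [-0.9, -0.6, 0.2]
finger_gap: 0.0003
```

Request:
{"fn": "step_arm", "kwargs": {"steps": [[[-3,0,1],[0,0,0],0],[[-3,0,1],[0,0,0],0],[[-3,0,1],[0,0,0],0],[[-3,0,1],[0,0,0],0],[[0,0,0],[0,0,0],0]]}}

```text
time: 23.55
tool_pos: [0.5305, -0.2426, 0.1027]
tool_rot: [-0.0, -0.707, 0.707, -0.0]
contact_force: [-0.1, 0.1, 0.3]
finger_gap: 0.0008
```

```bash
python3 look.py d2
```

```text
[ 0.53050092 -0.24262421  0.10266795] [-0.05388378  0.0550111   0.33619356] 23.55
```

View pics/d2.png

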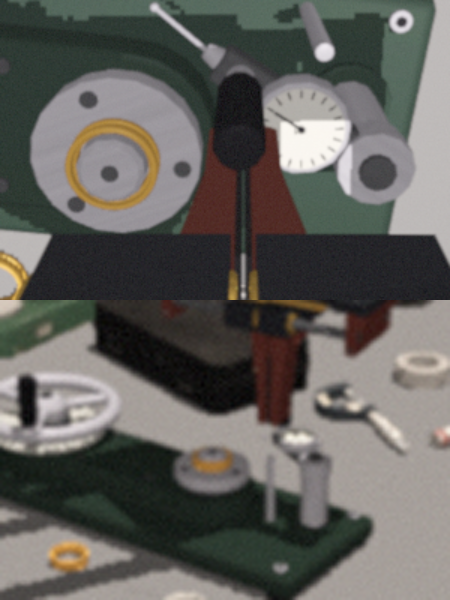

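Good; pin centred on the fingertips. The stop is expected near x = 0.5445.

Request:
{"fn": "step_arm", "kwargs": {"steps": [[[-3,0,2],[0,0,0],0],[[-3,0,2],[0,0,0],0],[[-2,0,2],[0,0,0],0],[[0,0,0],[0,0,0],0]]}}

```text
time: 24.15
tool_pos: [0.5384, -0.2487, 0.1027]
tool_rot: [-0.0, -0.707, 0.707, -0.0]
contact_force: [-0.0, -0.5, -0.2]
finger_gap: 0.0005
```

Request:
{"fn": "step_arm", "kwargs": {"steps": [[[-2,0,2],[0,0,0],0],[[0,0,0],[0,0,0],0]]}}

```text
time: 24.4
tool_pos: [0.5402, -0.2506, 0.1027]
tool_rot: [-0.0, -0.707, 0.707, 0.0]
contact_force: [0.2, -0.0, 0.4]
finger_gap: 0.0009
```

Request:
{"fn": "step_arm", "kwargs": {"steps": [[[-1,0,0],[0,0,0],0],[[0,0,0],[0,0,0],0]]}}

```text
time: 24.65
tool_pos: [0.5408, -0.2505, 0.1026]
tool_rot: [0.0, -0.707, 0.707, 0.0]
contact_force: [-1.2, -1.1, 1.0]
finger_gap: 0.0006
```

```bash
python3 look.py d3
```

```text
[ 0.54081195 -0.25045841  0.10261415] [-1.23182998 -1.07617565  1.01118601] 24.65
```

View pics/d3.png

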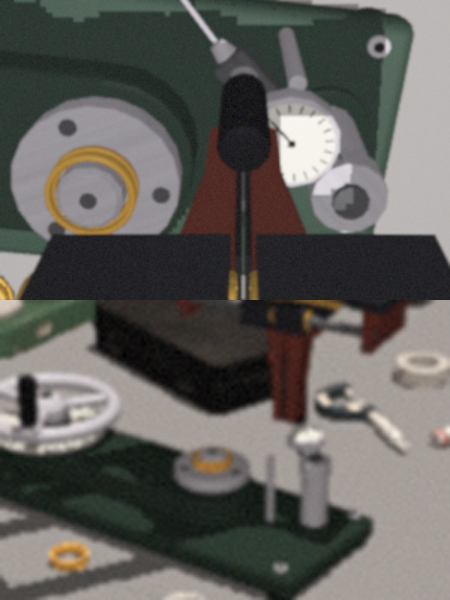

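Request:
{"fn": "step_arm", "kwargs": {"steps": [[[-1,0,0],[0,0,0],0],[[0,0,0],[0,0,0],0]]}}

```text
time: 25.0
tool_pos: [0.5419, -0.2504, 0.1026]
tool_rot: [0.0, 0.707, -0.707, -0.0]
contact_force: [-1.7, -1.3, 0.4]
finger_gap: 0.0004
```

Request:
{"fn": "step_arm", "kwargs": {"steps": [[[-1,0,0],[0,0,0],0],[[0,0,0],[0,0,0],0]]}}

```text
time: 25.25
tool_pos: [0.5424, -0.2502, 0.1025]
tool_rot: [-0.0, 0.707, -0.707, -0.0]
contact_force: [-5.2, 0.4, 2.6]
finger_gap: 0.0006
```

Request:
{"fn": "step_arm", "kwargs": {"steps": [[[-1,0,0],[0,0,0],0],[[0,0,0],[0,0,0],0]]}}

```text
time: 25.5
tool_pos: [0.5425, -0.2501, 0.1025]
tool_rot: [-0.001, 0.707, -0.707, -0.001]
contact_force: [-7.0, -0.3, 4.5]
finger_gap: 0.0007
```

Request:
{"fn": "step_arm", "kwargs": {"steps": [[[2,0,0],[0,0,0],0],[[8,0,0],[0,0,0],0],[[15,0,0],[0,0,0],0],[[15,-30,0],[0,0,0],0],[[15,-40,0],[0,0,0],0]]}}

```text
time: 26.12
tool_pos: [0.4871, -0.2497, 0.1723]
tool_rot: [-0.001, 0.708, -0.706, -0.001]
contact_force: [0.1, -0.4, 0.3]
finger_gap: 0.0006
```

Request:
{"fn": "step_arm", "kwargs": {"steps": [[[10,-30,0],[0,0,0],0],[[0,0,0],[0,0,0],0],[[0,0,0],[0,0,0],0],[[0,0,0],[0,0,0],0]]}}

```text
time: 26.62
tool_pos: [0.4784, -0.2499, 0.2013]
tool_rot: [-0.001, 0.708, -0.707, -0.001]
contact_force: [0.4, -0.6, -0.4]
finger_gap: 0.0005
```

```bash
python3 - <<'E'
from h import *
s=env.read_state();print(s["tool_pos"],s["time"])
im=env.camera("wrist")[:,:,::-1];cv2.imwrite("pics/w30.png",im)
im=env.camera("top")[:,:,::-1];cv2.imwrite("pics/t30.png",im)
E
```

```text
[ 0.47843618 -0.24986194  0.20127922] 26.625
```

View pics/w30.png

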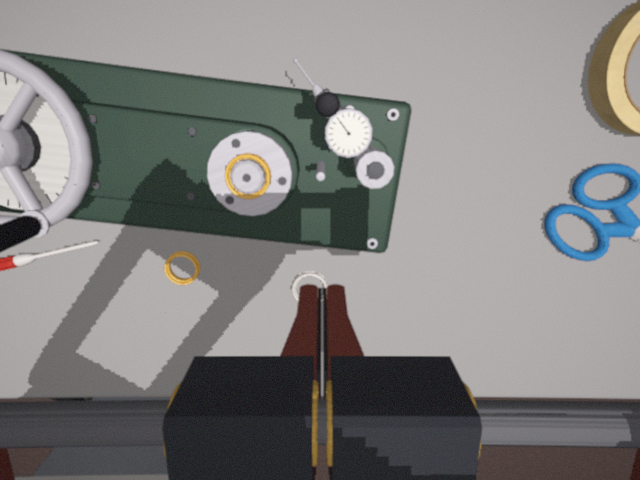

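View pics/t30.png

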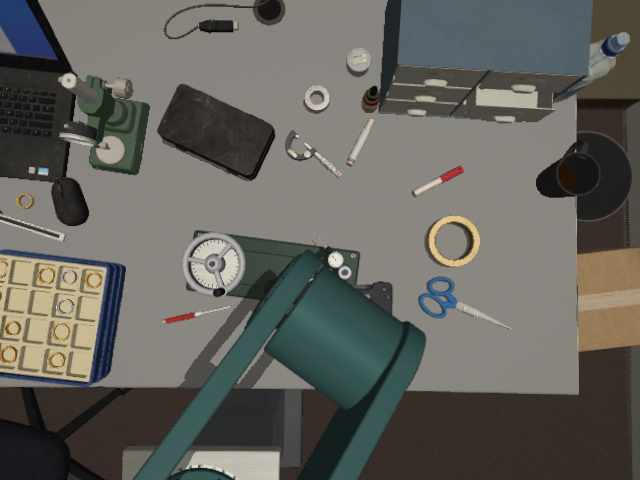

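```bash
python3 - <<'E'
from h import *
s=env.read_state()
a=atz("wrist",(103,327),.13,s);b=atz("wrist",(61,296),.067,s);c=atz("wrist",(169,375),.09,s)
for v in(a,b):print(v,np.linalg.norm((v-c)[:2]),np.degrees(np.arctan2(*(v-c)[[1,0]])))
print(c)
i0=cv2.imread("pics/top0.png")[225:300,300:370];i1=cv2.imread("pics/t30.png")[225:300,300:370]
j0=cv2.imread("pics/w30.png")[40:200,240:420]
cv2.imwrite("pics/cmpi.png",np.hstack([cv2.resize(i0,(260,300),interpolation=2),cv2.resize(i1,(260,300),interpolation=2),cv2.resize(j0,(270,300),interpolation=2)]))
k0=cv2.imread("pics/top0.png")[225:300,175:250];k1=cv2.imread("pics/t30.png")[225:300,175:250]
d=cv2.absdiff(k0,k1).max(2);print(d.max(),(d>40).sum())
E
```

```text
[ 0.561176   -0.25278157  0.13      ] 0.051085720516981854 37.73698553606139
[ 0.58630409 -0.23341059  0.067     ] 0.08281353134926306 37.69532277541662
[ 0.52077595 -0.28404795  0.09      ]
53 14
```

View pics/cmpi.png

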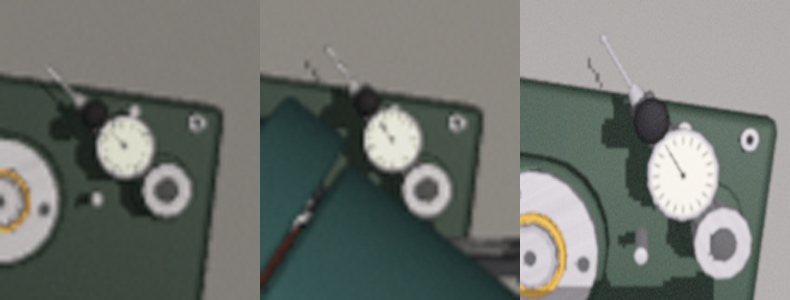

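```bash
python3 -c "
from station import env
print(env.hand_in(), env.read_state()['time'])"
```

```text
the job is handed in; nothing more can be done
the job is handed in; nothing more can be done
```

The runout sweep is done and handed in, at about 26.7 s of the 72 s allowed. I used only pushes with the closed fingertips; nothing was gripped.

- **Swing in:** I pushed the indicator pin until the arm met its inner stop, at about 4 N. The stylus then lay against the gold ring.
- **Wheel turn:** I pushed the handle clockwise through one full turn. Comparing wrist-camera pictures from before and after, the spokes are back within about 0.3° of their start. The individual readings ran from -0.4° to +0.3°. The top-camera pictures also showed almost no difference.
- **Swing back:** I pushed the indicator out to the rear dowel, reaching about 7 N in x (8 N in all) at the stop. The arm then stood at about 37.7°, against the 37.5° I expected for the rest position.
- **Last pictures:** The ring is seated on its spindle and the robot is clear of everything. The bystanders in view look unmoved. The next ring, which the arm hid from the top camera, was checked only in the wrist view. The silver ring was partly hidden there by the fingers.

**Less certain:** I checked that the stylus was on the ring in pictures before, during and after the turn, but not continuously. Force noise of roughly 1 N hid the light contacts, so I judged those from the pictures.

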